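# Put the mandrels on their notched racks and the flat files in the file block

## Robot

A 7-joint arm with a two-finger parallel gripper is mounted at the origin on the work surface. World frame = base frame: x ahead of the robot, y to its left, z up, the work surface at z = 0. Lengths are in mm, angles in rad, forces in N, time in s.
With the tool pointing down it reaches from about 400 to 900 mm from the base axis. Payload 5.5 kg.
Tool frame: the origin (TCP) lies at the very end of the fingers, on their centre line; the grasp point (between the pads) lies 19 mm behind it (robot.grip_depth is the z of the grasp point in the tool frame, in mm); z points along the fingers, y is the line along which they close (so a half turn about z gives the same grasp; the last joint's range is limited). The gripper opens to 92 mm and grips with 3 to 60 N. Pads are 19 mm wide; open, the fingers measure 130 mm over their backs; the gripper's body (75 mm by 190 mm) begins 47 mm behind the grasp point.
Start: joints at [-0.873, 0.501, -0.427, 1.55, 0.221, 1.138, -0.21], TCP at [273.762, 589.538, 190.129] pointing down, gripper open.
Joint ranges: [-2.88, 2.88], [-0.31, 2.03], [-1.54, 1.56], [0.2, 2.42], [-1.41, 4.55], [0.19, 2.02], [-2.57, 2.57]. Speed limits (rad/s): [2.57, 2.57, 3.14, 3.14, 3.14, 3.14, 3.14].

## Interface

Orientations are given as a rotation vector (axis times angle).
In Python, from rig import monitor, capture, camera_model, job_done, look_for, landmark_of, robot gives the robot as it stands. The module is installed in compiled form; this text tells all that it offers.
- The arm moves only by the tool carry_out, never from a script. Its argument "deltas" is a list of rows, each a list of 3 entries, a list of its own where there are three numbers: the shift along the tool's x, y, z in m, then the turn, a rotation vector about the tool's x, y, z in rad, then the closure, from 0 (fully open) to 1 (shut). In form: [[[dx, dy, dz], [ax, ay, az], fingers], ...]. A call has 1 to 20 rows; each row shifts and turns the commanded pose from where the row before left it, along the tool's axes as they then stand; what a row does not reach is not made up. A row lasts 1/12 s, in which the tool goes at most 41.7 mm and 7.16 degrees, less where a joint would pass 70% of its speed; a pose out of reach is approached as far as the arm can. A call with a gripper value outside its range is refused whole. The fingers move at their own pace and stop on an object; "newtons" is the grip in N (left out, the last holds). Time passes only in rows, so rows that do not move let the fingers close. It gives the time, the measured TCP pose, the force, the opening and the grip force at its end, in the units of the state.
- monitor.sense(): the state, without advancing time (a new reading comes with each control period).
- capture(name): name is "side" or "top" or "wrist"; returns (picture, depth): 480x640x3 uint8, blue, green, red; 480x640 float32, mm along the optical axis (not along the pixel's ray), 0 where there is no reading.
- camera_model(name): a dict with "vertical_fov" (degrees; the focal length in pixels is half the picture's height over the tangent of half this angle, whatever the lens; pixels are square), "cx", "cy" (the principal point, pixels), "distortion" ([k1, k2, p1, p2, k3] as OpenCV has them; the pictures are not rectified), "T" (4x4, takes a point from camera to world coordinates). Camera axes: x right, y down, z forward; pixel columns grow to the right and rows downward; lengths in mm; the calibration is good to about 2 mm. A picture is of the moment at which its call begins: read the wrist's pose just before it. camera_model takes no time and is no camera call; for the wrist camera it gives the pose at the moment of the call.
- job_done(): hands the job in; it is judged then, once.
Trained networks look in the newest picture that a camera, given by its name, has taken for a name from the list of things; names that differ only in an ending like _2 or _b are one class to them, and where a whole thing is asked for, a point or a joint stands for the part that bears it (a point fixed in the world has none). Each returns a list of dicts, best first, with "score" (0 to 1); they miss things now and then, are a little off and sometimes report something else, mostly with a low value. They report only what shows in the picture. A call takes as long as a camera call. They do not tell look-alikes from the thing itself.
- look_for(camera, target): "at" ([x, y, z] in mm, in world coordinates, good to about 4 mm: the middle of the surface that is visible of it).
- landmark_of(camera, target): "at" ([x, y, z] in mm, in world coordinates, good to about 4 mm: a listed point, or the origin of a listed thing).
The state is a dict: "t": time; "joint_positions": joint angles; "joint_vel": joint speeds; "effort": joint torques, N m; "ee_pos": TCP position; "ee_rot": TCP orientation; "ft_force": force on the tool from outside, world axes, zero at the start; "torque": the same for the moment, N m; "grip_width": finger opening in mm; "gripper_force": force on a finger pad.
Only numpy, scipy, OpenCV 4.12 (cv2) and the standard library are available. Lean on these libraries where they do the work, as an engineer would, in place of code of your own. Each camera call takes 0.05 s, during which the arm holds its last target. There are 200 camera calls.

## Task

Put away the mandrels and flat files left lying on the jeweller's bench, beside those already put away: lay each slim steel mandrel in a free pair of notches of the rack with the small notches, and each stout wooden mandrel in a pair of notches of the rack with the big notches, straight across both boards with the square butt sticking out at the front (the robot's side), and slide each file, blade first and right way up, fully home into a free slot of the file block until its handle meets the block. Everything already put away must still be in place at the end, and the other things on the bench are to be left where they are.

Things in the scene. Friction and masses are not known exactly. Their poses are not given: they have to be found in the camera images.
- small_rack: Fixed wooden rack for slim mandrels: plinth 96x186x16 mm and two upright boards 12 thick along y, middles at x -36 and +36, tops at z 85, each with three 90-degree V notches 30 wide, 15 deep, bottoms at z 70, at y -62, 0, +62 (front and back notch make a pair). Origin: centre of underside; +x from front (robot's side) to back. Slim seated centrally: its origin at x -58, z 87.
- big_rack: Fixed wooden rack for stout mandrels, beside the small rack (which is left varies). Same build, but two V notches per board, 52 mm wide, 26 deep, bottoms at z 70, at y -46 and +46; board tops at z 96. Origin: centre of underside; +x from front (robot's side) to back. Stout seated centrally: its origin at x -58, z 104.
- file_block: Fixed wooden block 110 mm deep (x), 190 wide, 92 high with three level slots at y -60, 0, +60, open at the front face (x -55, towards the robot): 32 wide, 16 high, 105 deep, floor at z 60, a 12 wide slit in the top above each. Handles do not enter: the shoulder stops at the front face. Origin: centre of underside; +x is the way a file goes in. File home: its origin at x -95, z 60.
- slim1: Slim steel mandrel left on the bench (None if absent), 166 mm long: square butt 26x26, 26 long, then round cone 140 long, diameter 24 to 14 at the tip (20 at x +55, grip there; centre of mass near x +40), 0.4 kg. Origin on the axis where butt meets cone; +x to the tip. On the bench: origin at z 13, axis 2.5 degrees tip-down; seated in the notches 3 degrees tip-down.
- stout1: Stout wooden mandrel left on the bench (None if absent), 166 mm long: square butt 52x52, 26 long, then round cone 140 long, diameter 48 to 38 at the tip (44 at x +55, grip there), 0.22 kg. Origin on the axis where butt meets cone; +x to the tip. On the bench: origin at z 26, axis 3 degrees tip-down; seated in the notches 3 degrees tip-down too.
- file1: Flat file left on the bench (None if absent), 165 mm long: wooden handle 65 long, 26 wide, 20 thick, steel blade 100 long, 24 wide, 5 thick, undersides flush, 0.14 kg, centre of mass near x +68. Origin: underside of the handle, 40 behind the shoulder where the blade begins (handle from x -25 to +40; grip at the origin); +x to the blade's tip, +z up. Lies flat at z 0.
- slim2: A second one, same as slim1 in shape, size and axes (None if absent).
- stout2: A second one, same as stout1 in shape, size and axes (None if absent).
- file2: A second one, same as file1 in shape, size and axes (None if absent).
- slim_in0: Slim mandrel same as slim1, at the start already seated in the small rack (None if absent; one of the three is there).
- slim_in1: Slim mandrel same as slim1, at the start already seated in the small rack (None if absent; one of the three is there).
- slim_in2: Slim mandrel same as slim1, at the start already seated in the small rack (None if absent; one of the three is there).
- file_in0: Flat file same as file1, at the start already home in the file block (None if absent; one of the three is there).
- file_in1: Flat file same as file1, at the start already home in the file block (None if absent; one of the three is there).
- file_in2: Flat file same as file1, at the start already home in the file block (None if absent; one of the three is there).
- bench_block: Bystander: steel bench block 75 x 75 x 20, origin at the centre of its underside.
- wax_tin: Bystander: round flat aluminium tin, 60 in diameter, 24 high, origin at the centre of its underside.
- jar: Bystander: glass jar, 54 in diameter, 85 high, origin at the centre of its underside.
Not all that is in view belongs to the job. What is shaped like the file1 but purple is not meant.

How it is judged:
By the outcome, as a careful person would: the job done as asked, in the order asked, and still so for the second after the job is handed in, with the robot touching nothing.
Of slim1, slim2, stout1, stout2, file1, file2 only 5 to 6 are there at a start; the rules pass over those that are not, and their reading is None.
Of slim_in0, slim_in1, slim_in2 only 1 to 1 are there at a start; the rules pass over those that are not, and their reading is None.
Of file_in0, file_in1, file_in2 only 1 to 1 are there at a start; the rules pass over those that are not, and their reading is None.
At some moment in a run one of slim1, slim2, stout1, stout2, file1, file2 may be knocked a few centimetres aside while the robot is not near it.
Once in a run the grip may slacken for a moment while it holds something.
It also fails if it takes over 210 s, if anything falls off the work surface, if the arm or the gripper's body presses on something with over 40 N, if the wrist force passes 120 N, or if a joint passes its speed limit or range.

## Working session

There is one attempt and no reset: what is moved stays moved. The work goes in short steps, Python scripts to look and compute and a tool call to move; the robot and the scene stay as the last step left them, time stands still between calls to the robot, and variables do not carry over. Pictures are saved under pics/ and viewed, at most 14 in all, crops included, and the job is handed in when it is done.

Besides the shell and the picture viewer there is one more tool, called after ">>>" as a command line: name --argument value ..., lists and objects as JSON in quotes. carry_out: Moves the arm, as the interface text tells. Its arguments: {"type":"object","properties":{"deltas":{"type":"array","items":{"type":"array"}},"newtons":{"type":"number"}},"required":["deltas"]}

```bash
mkdir -p pics; cat > h.py <<'E'
import numpy as np, cv2
from scipy.spatial.transform import Rotation as R
from rig import monitor, capture, camera_model, job_done, look_for, landmark_of, robot
np.set_printoptions(precision=1,suppress=True)
def K(m):
    f=240/np.tan(np.radians(m["vertical_fov"])/2); return np.array([[f,0,m["cx"]],[0,f,m["cy"]],[0,0,1]])
def cloud(name,d,m):
    v,u=np.mgrid[0:480,0:640]; p=np.stack([u,v],-1).reshape(-1,1,2).astype(np.float32)
    n=cv2.undistortPoints(p,K(m),np.array(m["distortion"],float)).reshape(480,640,2)
    c=np.dstack([n[...,0]*d,n[...,1]*d,d]); T=np.array(m["T"]); return c@T[:3,:3].T+T[:3,3]
def shot(name):
    m=camera_model(name); im,d=capture(name); return im,d,cloud(name,d,m),m
E
python3 - <<'E'
from h import *
s=monitor.sense(); print(s["t"],s["ee_pos"],R.from_rotvec(s["ee_rot"]).as_matrix(),s["grip_width"])
for c in ("top","side"):
    im,d,P,m=shot(c); cv2.imwrite(f"pics/{c}0.png",im); np.save(f"{c}P.npy",P); np.save(f"{c}I.npy",im)
    print(c,np.array(m["T"]))
    for n in ("small_rack","big_rack","file_block","slim1","stout1","file1","bench_block","wax_tin","jar"):
        print(n,[(np.array(x["at"]),round(x["score"],2)) for x in landmark_of(c,n)[:5]])
E
```

```text
0.0 [273.5 588.8 189.1] [[-0.9  0.4 -0. ]
 [ 0.4  0.9 -0. ]
 [ 0.  -0.  -1. ]] 91.9070144352916
top [[  -0.    -1.     0.1  274.2]
 [  -1.     0.     0.    14.4]
 [  -0.    -0.1   -1.  1626.7]
 [   0.     0.     0.     1. ]]
small_rack [(array([647.2, 199.1,  -0.5]), 0.84)]
big_rack [(array([634.1, -33.1,   0.4]), 0.64)]
file_block [(array([ 585.3, -413.4,   -3.5]), 0.77)]
slim1 [(array([414.8,  54. ,  12.3]), 0.92), (array([633.7, -29.8,  -4.6]), 0.21)]
stout1 [(array([ 421.2, -179.9,   27.9]), 0.64), (array([486.6, 180.5,  24.2]), 0.59)]
file1 [(array([419.8, 300.3,   3.2]), 0.96), (array([493.1, -62.1,   2.1]), 0.74), (array([229.5, 396.1,   1.3]), 0.61), (array([481.3, 397.6,   1.1]), 0.6), (array([ 423.6, -182.2,   29.7]), 0.58)]
bench_block [(array([ 332.9, -332.6,    2.1]), 0.67)]
wax_tin [(array([ 443.5, -285.7,    1.7]), 0.92)]
jar []
side [[   0.9   -0.3    0.3   57.5]
 [  -0.4   -0.6    0.7 -878.1]
 [   0.    -0.7   -0.7  943.7]
 [   0.     0.     0.     1. ]]
small_rack [(array([647.1, 201.7,  -4.5]), 0.59)]
big_rack [(array([635.8, -33.2,  -2.6]), 0.84), (array([ 421.3, -183.9,   23.5]), 0.17)]
file_block [(array([ 584.3, -410.1,   -2.7]), 0.58)]
slim1 [(array([417.7,  55.1,  12.1]), 0.76)]
stout1 [(array([490.5, 176.5,  25.6]), 0.7), (array([ 420.3, -181.3,   23.8]), 0.63)]
file1 [(array([230.1, 392.9,   0.6]), 0.92), (array([488.3, -65.6,  -2.9]), 0.78), (array([485.8, 397.6,   2.7]), 0.72), (array([418. , 301.6,   0.8]), 0.63)]
bench_block [(array([ 329.1, -334.1,   -4.5]), 0.8)]
wax_tin [(array([ 444.8, -288.6,   -1.5]), 0.77)]
jar [(array([ 680.2, -216.2,   -1.9]), 0.71), (array([412.4,  54.2,  13.2]), 0.41)]
```

View pics/top0.png

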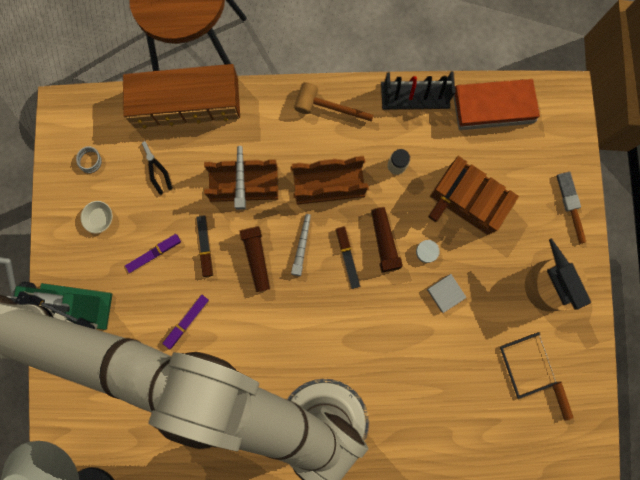

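View pics/side0.png

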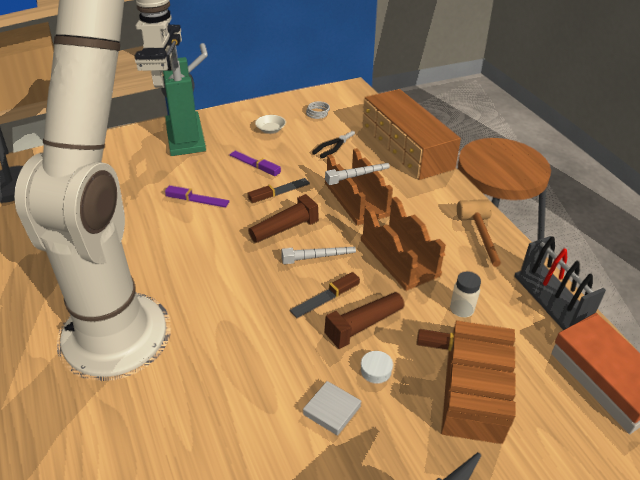

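The top view shows the slim mandrel at (302,245) with its butt towards the robot, and a second one seated in the middle of the small rack at (240,175). The stout mandrels are at (255,260), butt away, and (386,240), butt near. The files are at (205,245), handle near, and (347,257), handle away. The file block is at (473,195), turned, with one file in its left slot.

Could be mistaken for a wanted item: the purple files at (152,253) and (186,321), the seated slim at (240,175), the seated file at (440,207), and the saw, hammer and pliers. I reject all of these. Next I measure the axes.

```bash
cat > m.py <<'E'
from h import *
def axis(P,x,y,r,zlo,zhi,lab):
    Q=P.reshape(-1,3); Q=Q[(np.hypot(Q[:,0]-x,Q[:,1]-y)<r)&(Q[:,2]>zlo)&(Q[:,2]<zhi)]
    if len(Q)<15: print(lab,"few",len(Q)); return
    c,(w,h),a=cv2.minAreaRect(Q[:,:2].astype(np.float32)); 
    if w<h: a+=90
    m=np.median(Q[:,:2],0); u=np.linalg.svd(Q[:,:2]-Q[:,:2].mean(0),full_matrices=False)[2][0]
    print(lab,len(Q),"rect",np.array([*c,max(w,h),min(w,h),(a+90)%180-90]),"mean",Q.mean(0),"pca",np.degrees(np.arctan(u[1]/u[0])),"ztop",np.percentile(Q[:,2],95))
E
python3 - <<'E'
from m import *
for c in("top","side"):
    P=np.load(c+"P.npy"); print(c, "table z",np.median(P.reshape(-1,3)[(abs(P.reshape(-1,3)[:,0]-350)<40)&(abs(P.reshape(-1,3)[:,1])<40)][:,2]))
    axis(P,470,47,100,7,60,"slim")
    axis(P,425,170,100,14,80,"stoutA"); axis(P,480,-165,100,14,80,"stoutB")
    axis(P,475,298,80,2.5,60,"file1"); axis(P,445,-72,88,2.5,60,"file2")
    axis(P,647,200,135,66,100,"small"); axis(P,634,-33,125,66,110,"big"); axis(P,585,-413,150,80,110,"block")
    axis(P,660,200,120,88,120,"slim_in")
E
```

```text
top table z 0.12234706282265506
slim 583 rect [471.1  49.  182.  176.  -31.8] mean [462.9  47.2  17.6] pca -16.99444419071179 ztop 27.843103760823144
stoutA 1092 rect [439.3 134.4 166.6 110.5  13.4] mean [436.  165.8  41.1] pca 11.518462671914959 ztop 54.43930455156892
stoutB 1182 rect [ 466.  -156.2  170.9  151.4   39.4] mean [ 469.9 -166.1   40. ] pca 15.867878711754392 ztop 54.3477394452484
file1 1009 rect [475.7 300.2 158.2 154.2  -1.2] mean [470.5 301.1   8.7] pca 7.797831953037093 ztop 22.503823842290917
file2 1202 rect [444.3 -70.8 172.  171.2 -48.5] mean [446.1 -74.4   9. ] pca 14.371640506925395 ztop 24.940242200717897
small 1181 rect [638.7 195.  216.2 157.   66.1] mean [640.2 198.6  84.3] pca 89.87411210173454 ztop 97.59820574996115
big 958 rect [636.4 -30.6 195.7  88.2 -85.1] mean [634.2 -29.1  85.5] pca -85.42172749551446 ztop 98.99552467396484
block 2704 rect [ 556.2 -393.   190.6  176.9   54.2] mean [ 579.  -405.8   91.1] pca 61.50332678482811 ztop 97.41882057668262
slim_in 459 rect [638.8 199.8 182.6 163.4 -89.4] mean [620.1 197.4  94.5] pca -0.5947607291841658 ztop 1
[... 430 characters left out ...]
471.6 306.3 155.4 127.7  24.1] mean [461.5 306.7  10.5] pca 18.378357844393168 ztop 21.26439161012292
file2 835 rect [446.2 -60.6 173.2 135.5  -4.6] mean [445.1 -74.2  10.2] pca 9.50195627345382 ztop 20.798312588661837
small 1274 rect [638.4 199.1 206.6 157.9  66. ] mean [633.  190.1  82.5] pca 81.69092800178112 ztop 96.07093841226653
big 1569 rect [633.3 -34.5 193.2  89.5 -84.6] mean [630.5 -40.2  82.4] pca -85.48358984655086 ztop 96.33804979519839
block 5589 rect [ 553.8 -394.5  195.7  175.7   54.5] mean [ 573.5 -416.7   90.3] pca 58.12826432623134 ztop 94.12678530688254
slim_in 335 rect [623.  223.6 154.1 127.   20.8] mean [607.  194.7  94. ] pca 2.0359430957624802 ztop 101.05402296756378
```

```bash
cat >> m.py <<'E'
def comp(P,x,y,zlo,zhi,lab,r=110,show=True):
    Z=cv2.medianBlur(P[...,2].astype(np.float32),5)
    M=((Z>zlo)&(Z<zhi)&(np.hypot(P[...,0]-x,P[...,1]-y)<r)).astype(np.uint8)
    n,L,S,C=cv2.connectedComponentsWithStats(M)
    if n<2: print(lab,"none"); return
    k=1+np.argmax(S[1:,4]); Q=P[L==k]
    c,(w,h),a=cv2.minAreaRect(Q[:,:2].astype(np.float32))
    if w<h: a+=90
    u=np.linalg.svd(Q[:,:2]-Q[:,:2].mean(0),full_matrices=False)[2][0]; v=np.array([-u[1],u[0]])
    if u[0]<0:u,v=-u,-v
    s=(Q[:,:2]-Q[:,:2].mean(0))@u; t=(Q[:,:2]-Q[:,:2].mean(0))@v
    lo,hi=np.percentile(s,[1,99]); ce=Q[:,:2].mean(0)+u*(lo+hi)/2
    prof=[(round(b),*np.round([*np.percentile(t[abs(s-b)<8],[3,97]),np.percentile(Q[abs(s-b)<8,2],80)],0)) for b in np.linspace(lo+10,hi-10,6)]
    print(lab,len(Q),"rect",np.array([*c,max(w,h),min(w,h),(a+90)%180-90]),"mid",ce,"len",hi-lo,"pca",np.degrees(np.arctan2(u[1],u[0])))
    if show: print("   ",[tuple(int(q) for q in p) for p in prof])
    return Q
E
python3 - <<'E'
from m import *
for c in("top","side"):
    P=np.load(c+"P.npy"); print(c)
    comp(P,470,47,8,60,"slim")
    comp(P,425,170,14,80,"stoutA"); comp(P,480,-165,14,80,"stoutB")
    comp(P,475,298,3,60,"file1"); comp(P,445,-72,3,60,"file2")
    comp(P,634,-33,60,120,"big",130); comp(P,585,-413,80,110,"block",140)
    comp(P,647,200,60,120,"small",130)
E
```

```text
top
slim 454 rect [469.   46.9 163.   25.7 -12.2] mid [468.2  46.4] len 158.6205504829028 pca -12.667589692566164
    [(-60, -12, 12, 29), (-32, -11, 11, 25), (-5, -9, 10, 24), (23, -8, 9, 22), (51, -7, 8, 18), (78, -6, 6, 18)]
stoutA 1079 rect [431.2 170.5 166.4  53.4   8. ] mid [431.7 165.6] len 161.26999530908796 pca 10.852018096158167
    [(-75, -17, 18, 39), (-47, -18, 20, 41), (-19, -19, 20, 44), (10, -20, 22, 46), (38, -21, 22, 48), (66, -24, 24, 55)]
stoutB 1088 rect [ 477.7 -176.8  168.6   54.6    7. ] mid [ 476.2 -171.2] len 163.7386777491796 pca 10.27752786974854
    [(-66, -26, 24, 55), (-37, -24, 20, 49), (-8, -22, 19, 47), (21, -21, 18, 44), (49, -19, 17, 42), (78, -19, 16, 40)]
file1 562 rect [472.7 309.9 166.   35.5   8.4] mid [471.9 305.1] len 159.53794956241487 pca 6.853126047063546
    [(-61, -13, 13, 22), (-33, -13, 17, 23), (-5, -13, 19, 21), (23, -11, 6, 8), (51, -11, 12, 7), (79, -11, 10, 8)]
file2 591 rect [435.8 -73.3 166.4  33.1  11.7] mid [435.2 -74.1] len 158.7559036795946 pca 13.572521126289848
    [(-76, -10, 11, 7), (-48, -9, 12, 7), (-20, -10, 12, 9), 
[... 1884 characters left out ...]
 15, 20)]
big 906 rect [621.7 -22.5 219.9  70.6 -85.6] mid [594.9 -38.3] len 186.4863040417875 pca -85.36954133049103
    [(-89, -5, 8, 95), (-55, -5, 9, 75), (-22, -5, 6, 94), (11, -5, 9, 93), (45, -5, 4, 75), (78, -4, 10, 94)]
block 5703 rect [ 579.3 -412.8  195.7  113.2   54.6] mid [ 578.5 -413.8] len 187.78752762035128 pca 54.31094595575135
    [(-77, -53, 52, 93), (-44, -51, 51, 92), (-10, -52, 52, 93), (23, -51, 53, 93), (57, -52, 54, 93), (90, -53, 52, 93)]
small 1452 rect [644.1 209.8 230.8 158.5  65.2] mid [633.1 196.5] len 187.5152269485356 pca 84.07120459163338
    [(-77, -58, 27, 83), (-44, -53, 30, 81), (-10, -47, 76, 94), (23, -87, 50, 88), (57, -76, 41, 83), (90, -40, 44, 84)]
```

```bash
cat > go.py <<'E'
from h import *
import sys
def go(x,y,z,yaw):
    s=monitor.sense(); p=np.array(s["ee_pos"]); Rm=R.from_rotvec(s["ee_rot"]).as_matrix()
    a=np.radians(yaw); G=np.array([[np.cos(a),np.sin(a),0],[np.sin(a),-np.cos(a),0],[0,0,-1]])
    d=(np.array([x,y,z])-p)
    print("t",round(s["t"],1),"pos",p,"yaw",round(np.degrees(np.arctan2(Rm[1,0],Rm[0,0])),1),"F",np.array(s["ft_force"]),"w",round(s["grip_width"],1),"gf",round(s["gripper_force"],1),"q",np.round(s["joint_positions"],2))
    print("turn(tool)",np.round(R.from_matrix(Rm.T@G).as_rotvec(),3),"shift after turn (m)",np.round(G.T@d/1000,4),"shift before turn",np.round(Rm.T@d/1000,4))
if __name__=="__main__": go(*map(float,sys.argv[1:5]))
E
python3 go.py 510 110 380 168
```

```text
t 1.0 pos [273.8 589.6 190.1] yaw 155.1 F [ 0.5 -0.3 -0.2] w 91.8 gf 0.0 q [-0.9  0.5 -0.4  1.6  0.2  1.1 -0.2]
turn(tool) [ 0.  -0.  -0.2] shift after turn (m) [-0.3 -0.4 -0.2] shift before turn [-0.4 -0.3 -0.2]
```

```bash
sed -i 's/np.round(\([^;]*\)\.as_rotvec(),3)/np.round(\1.as_rotvec(),3).tolist()/; s/np.round(G.T@d\/1000,4)/np.round(G.T@d\/1000,4).tolist()/; s/np.round(Rm.T@d\/1000,4)/np.round(Rm.T@d\/1000,4).tolist()/; s/np.round(s\["joint_positions"\],2)/np.round(s["joint_positions"],2).tolist()/' go.py; python3 go.py 510 110 380 168
```

```text
t 1.0 pos [273.8 589.6 190.1] yaw 155.1 F [ 0.5 -0.3 -0.2] w 91.8 gf 0.0 q [-0.87, 0.5, -0.43, 1.55, 0.22, 1.14, -0.21]
turn(tool) [0.0, -0.0, -0.225] shift after turn (m) [-0.3308, -0.42, -0.1899] shift before turn [-0.4162, -0.3354, -0.1899]
```

>>> carry_out --deltas '[[[0, 0, -0.03], [0, 0, -0.075], 0], [[0, 0, -0.03], [0, 0, -0.075], 0], [[0, 0, -0.03], [0, 0, -0.075], 0], [[-0.022, -0.028, -0.0067], [0, 0, 0], 0], [[-0.022, -0.028, -0.0067], [0, 0, 0], 0], [[-0.022, -0.028, -0.0067], [0, 0, 0], 0], [[-0.022, -0.028, -0.0067], [0, 0, 0], 0], [[-0.022, -0.028, -0.0067], [0, 0, 0], 0], [[-0.022, -0.028, -0.0067], [0, 0, 0], 0], [[-0.022, -0.028, -0.0067], [0, 0, 0], 0], [[-0.022, -0.028, -0.0067], [0, 0, 0], 0], [[-0.022, -0.028, -0.0067], [0, 0, 0], 0], [[-0.022, -0.028, -0.0067], [0, 0, 0], 0], [[-0.022, -0.028, -0.0067], [0, 0, 0], 0], [[-0.022, -0.028, -0.0067], [0, 0, 0], 0], [[-0.022, -0.028, -0.0067], [0, 0, 0], 0], [[-0.022, -0.028, -0.0067], [0, 0, 0], 0], [[-0.022, -0.028, -0.0067], [0, 0, 0], 0], [[0, 0, 0], [0, 0, 0], 0]]'

```text
t: 2.58
ee_pos: [512.6, 101.2, 381.8]
ee_rot: [0.347, 3.119, -0.005]
ft_force: [0.6, -0.9, -0.2]
grip_width: 91.6
gripper_force: 0.0
```

```bash
cat > w.py <<'E'
from m import *
import sys
im,d,P,m=shot("wrist"); cv2.imwrite(f"pics/{sys.argv[1]}.png",im); np.save("wP.npy",P)
print(np.array(m["T"]),m["vertical_fov"])
E
python3 w.py w1; python3 go.py 510 110 380 168; python3 - <<'E'
from m import *
P=np.load("wP.npy")
comp(P,470,47,8,60,"slim");comp(P,634,-33,60,120,"big",130);comp(P,647,200,60,120,"small",130)
comp(P,425,170,14,80,"stoutA"); 
E
```

```text
[[  0.2   0.9   0.3 440.1]
 [  1.   -0.2  -0.1 117.4]
 [ -0.    0.3  -1.  577.5]
 [  0.    0.    0.    1. ]] 71.41990175579105
t 2.6 pos [510.9 105.3 381.2] yaw 167.5 F [-0.2  0.5  0. ] w 91.3 gf 0.0 q [-0.1, 0.11, -0.18, 1.6, 0.02, 1.43, 1.08]
turn(tool) [-0.001, 0.002, -0.009] shift after turn (m) [0.0019, 0.0044, 0.0012] shift before turn [0.0019, 0.0044, 0.0012]
slim 1234 rect [466.5  43.9 154.4  83.8 -37.8] mid [468.2  45.6] len 160.95301528694364 pca -13.064769334249117
    [(-58, -13, 11, 29), (-30, -12, 64, 25), (-2, -10, 8, 23), (26, -9, 8, 21), (54, -8, 7, 18), (83, -7, 7, 16)]
big 1173 rect [610.  -34.1 195.4  37.8 -85.3] mid [594.8 -32.1] len 183.58397825677181 pca -86.01610145901418
    [(-64, -5, 7, 97), (-31, -4, 7, 82), (1, -4, 8, 97), (34, -3, 8, 97), (67, -3, 4, 76), (99, -2, -1, 78)]
small 3743 rect [656.2 209.  201.5 200.3  30.2] mid [630.9 198. ] len 182.33037657827174 pca -83.60082189719682
    [(-81, -24, 61, 86), (-49, -27, 56, 86), (-16, -73, 43, 102), (16, -34, 86, 88), (49, -37, 46, 86), (81, -41, 43, 86)]
stoutA 3173 rect [433.5 154.  166.8  74.1  15.9] mid [430.  164.2] len 161.19983869537012 pca 11.256384701913477
    [(-74, -17, 19, 40), (-46, -18, 20, 42), (-18, -19, 20, 45), (11, -20, 21, 47), (39, -21, 22, 49), (67, -25, 26, 55)]
```

View pics/w1.png

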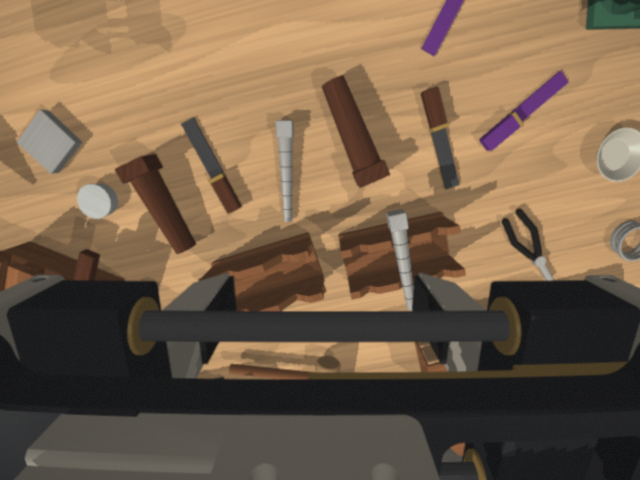

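```bash
cat > rack.py <<'E'
from h import *
from scipy.optimize import minimize
def fit(P,x0,y0,top,dep,ns,ex=None):
    Q=P.reshape(-1,3); Q=Q[(np.hypot(Q[:,0]-x0,Q[:,1]-y0)<140)&(Q[:,2]>top-dep-3)&(Q[:,2]<top+6)]
    def loc(p):
        c,s=np.cos(p[2]),np.sin(p[2]); dx,dy=Q[:,0]-p[0],Q[:,1]-p[1]; return c*dx+s*dy,-s*dx+c*dy
    def cost(p):
        x,y=loc(p); k=np.abs(y-ex)>22 if ex is not None else np.ones(len(y),bool)
        x,y,z=x[k],y[k],Q[k,2]
        h=top-np.max([np.clip(dep-abs(y-n),0,None) for n in ns],0)
        r=np.clip(abs(abs(x)-36)-5,0,15)+np.clip(abs(y)-92,0,15)+np.clip(abs(z-h),0,10)*.5
        return r.mean()
    best=min((minimize(cost,[x0+dx,y0+dy,a],method="Nelder-Mead",options=dict(initial_simplex=np.array([x0+dx,y0+dy,a])+np.array([[0,0,0],[8,0,0],[0,8,0],[0,0,.06]]))) for dx in(-5,5) for dy in(-6,6) for a in(-.08,0,.08)),key=lambda r:r.fun)
    print(len(Q),best.x[:2],"yaw",np.degrees(best.x[2]),"cost",best.fun)
if __name__=="__main__":
  for f in("topP","sideP","wP"):
    P=np.load(f+".npy"); print(f); fit(P,645,200,85,15,(-62,0,62),0); fit(P,634,-33,96,26,(-46,46))
E
python3 rack.py; python3 go.py 467 46.5 120 167.2
```

```text
topP
919 [642.2 199.5] yaw 0.3016112547808195 cost 2.758575265519776
933 [635.  -30.4] yaw 4.811064726217666 cost 2.5476153020851235
sideP
1077 [639.2 196.8] yaw 0.24800221407106307 cost 2.893305290354119
1537 [631.6 -33.7] yaw 4.7424063598308575 cost 3.423144949669254
wP
2475 [640.3 198.9] yaw 0.10766964013199179 cost 2.4224371811537337
1939 [632.6 -31.4] yaw 4.737944550709684 cost 2.397904960702268
t 2.6 pos [510.9 105.3 381.2] yaw 167.5 F [-0.2  0.5  0. ] w 91.3 gf 0.0 q [-0.1, 0.11, -0.18, 1.6, 0.02, 1.43, 1.08]
turn(tool) [-0.001, 0.002, 0.005] shift after turn (m) [0.0298, -0.067, 0.2612] shift before turn [0.0306, -0.0667, 0.2612]
```

>>> carry_out --deltas '[[[0.006, -0.0134, 0.03], [0, 0, 0.005], 0.3], [[0.006, -0.0134, 0.03], [0, 0, 0], 0.3], [[0.006, -0.0134, 0.03], [0, 0, 0], 0.3], [[0.006, -0.0134, 0.03], [0, 0, 0], 0.3], [[0.006, -0.0134, 0.03], [0, 0, 0], 0.3], [[0, 0, 0.03], [0, 0, 0], 0.3], [[0, 0, 0.03], [0, 0, 0], 0.3], [[0, 0, 0.03], [0, 0, 0], 0.3], [[0, 0, 0], [0, 0, 0], 0.3], [[0, 0, 0], [0, 0, 0], 0.3]]'

```text
t: 3.47
ee_pos: [463.9, 51.7, 139.8]
ee_rot: [-0.334, -3.12, 0.001]
ft_force: [-0.2, 0.1, 0.9]
grip_width: 64.1
gripper_force: 0.0
```

```bash
python3 w.py w2; python3 go.py 467 46.5 2 167.2; python3 - <<'E'
from m import *
P=np.load("wP.npy")
comp(P,468,46,7,40,"slim",90)
im=cv2.imread("pics/w2.png"); cv2.imwrite("pics/w2c.png",im[100:420,160:480])
E
```

```text
[[  0.2   0.9   0.3 392.6]
 [  1.   -0.2  -0.1  66.6]
 [ -0.    0.3  -1.  336.1]
 [  0.    0.    0.    1. ]] 71.41990175579105
t 3.5 pos [465.7  51.8 141.4] yaw 167.8 F [ 0.2 -0.4  0.8] w 64.1 gf 0.0 q [-0.04, 0.21, -0.14, 2.05, 0.04, 0.88, 1.15]
turn(tool) [0.0, -0.0, 0.01] shift after turn (m) [-0.0025, -0.0049, 0.1394] shift before turn [-0.0025, -0.005, 0.1394]
slim 3381 rect [468.9  43.5 165.8  25.4 -13.9] mid [468.1  44.9] len 161.23822176651782 pca -12.795444313935482
    [(-56, -12, 12, 29), (-28, -11, 11, 25), (1, -10, 10, 23), (29, -9, 9, 20), (57, -8, 8, 18), (85, -7, 7, 16)]
```

View pics/w2c.png

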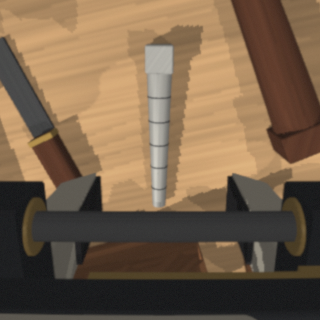

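The crop shows the steel slim mandrel with its square butt nearest the robot, at crop (158,58). The axis measured from close by agrees with the earlier one, so I grasp it.

>>> carry_out --deltas '[[[-0.001, -0.003, 0.03], [0, 0, 0.01], 0.3], [[-0.001, -0.003, 0.03], [0, 0, 0], 0.3], [[0, 0, 0.03], [0, 0, 0], 0.3], [[0, 0, 0.025], [0, 0, 0], 0.3], [[0, 0, 0.015], [0, 0, 0], 0.3], [[0, 0, 0.008], [0, 0, 0], 0.3], [[0, 0, 0], [0, 0, 0], 0.3], [[0, 0, 0], [0, 0, 0], 0.3], [[0, 0, 0], [0, 0, 0], 1], [[0, 0, 0], [0, 0, 0], 1], [[0, 0, 0], [0, 0, 0], 1], [[0, 0, 0], [0, 0, 0], 1], [[0, 0, 0], [0, 0, 0], 1], [[0, 0, 0], [0, 0, 0], 1]]' --newtons 40

```text
t: 4.68
ee_pos: [466.2, 44.6, 2.8]
ee_rot: [0.352, 3.122, 0.0]
ft_force: [0.5, -0.5, 0.9]
grip_width: 28.5
gripper_force: 0.0
```

```bash
python3 go.py 638 137 130 179.8
```

```text
t 4.7 pos [466.2  44.6   2.8] yaw 167.1 F [ 0.5 -0.5  0.9] w 28.5 gf 0.0 q [-0.06, 0.45, -0.11, 2.13, 0.09, 0.56, 1.11]
turn(tool) [0.0, 0.0, -0.221] shift after turn (m) [-0.1714, 0.093, -0.1272] shift before turn [-0.1469, 0.1284, -0.1271]
```

>>> carry_out --deltas '[[[0, 0, 0], [0, 0, 0], 1], [[0, 0, 0], [0, 0, 0], 1], [[0, 0, 0], [0, 0, 0], 1], [[0, 0, -0.015], [0, 0, 0], 1], [[0, 0, -0.028], [0, 0, 0], 1], [[0, 0, -0.028], [0, 0, 0], 1], [[0, 0, -0.028], [0, 0, -0.055], 1], [[0, 0, -0.028], [0, 0, -0.055], 1], [[0, 0, 0], [0, 0, -0.055], 1], [[0, 0, 0], [0, 0, -0.055], 1], [[0, 0, 0], [0, 0, 0], 1]]'

```text
t: 5.6
ee_pos: [466.5, 44.6, 130.3]
ee_rot: [0.005, 3.14, 0.0]
ft_force: [-0.7, 0.8, -0.1]
grip_width: 0.7
gripper_force: 0.0
```

```bash
python3 go.py 638 137 130 179.8
```

```text
t 5.6 pos [466.5  44.6 130.3] yaw 179.8 F [-0.7  0.8 -0.1] w 0.7 gf 0.0 q [0.0, 0.23, -0.18, 2.06, 0.05, 0.86, 1.36]
turn(tool) [0.0, 0.001, 0.001] shift after turn (m) [-0.1712, 0.093, 0.0003] shift before turn [-0.1712, 0.0929, 0.0005]
```

```bash
python3 - <<'E'
from m import *
for c in("top","wrist"):
    im,d,P,m=shot(c); cv2.imwrite(f"pics/{c}3.png",im)
    for q in landmark_of(c,"slim1")[:3]: print(q)
    comp(P,468,46,7,40,"slim",110)
E
```

```text
slim 31 rect [438.2 148.9  36.7   6.   10.8] mid [438.3 148.2] len 34.719640750758515 pca 10.007822724561487
    [(-8, -2, 2, 37), (-5, -2, 2, 37), (-2, -2, 3, 35), (1, -2, 3, 37), (4, -2, 3, 37), (7, -2, 3, 37)]
{'at': [415.6, 57.3, 22.9], 'score': 0.76}
slim 3148 rect [455.9  47.8 138.3  29.9 -10.6] mid [451.3  48.1] len 126.59429441873951 pca -12.689508888349726
    [(-44, -13, 13, 29), (-22, -11, 11, 26), (-1, -10, 10, 24), (20, -9, 10, 22), (42, -8, 9, 20), (63, -8, 8, 19)]
```

View pics/wrist3.png

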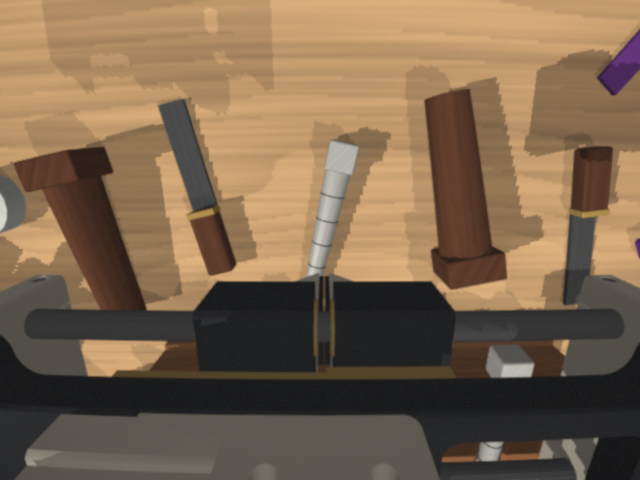

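```bash
python3 - <<'E'
from h import *
print(robot, robot.grip_depth,[a for a in dir(robot) if a[0]!='_'])
E
python3 go.py 467.5 45.5 30 167.3
```

```text
<Robot object at 0x7fcf496bc1a0> -18.8 ['IKError', 'grip_depth']
t 5.8 pos [465.7  44.5 129.1] yaw 179.6 F [ 0.4  0.5 -0.2] w 0.4 gf 0.0 q [0.0, 0.23, -0.18, 2.06, 0.05, 0.86, 1.36]
turn(tool) [-0.0, -0.001, 0.215] shift after turn (m) [-0.0016, 0.0013, 0.0991] shift before turn [-0.0019, 0.001, 0.0991]
```

>>> carry_out --deltas '[[[0, 0, 0], [0, 0, 0.1075], 0.4], [[0, 0, 0], [0, 0, 0.1075], 0.4], [[-0.0015, 0.001, 0.02], [0, 0, 0], 0.4], [[0, 0, 0.02], [0, 0, 0], 0.4], [[0, 0, 0.02], [0, 0, 0], 0.4], [[0, 0, 0.02], [0, 0, 0], 0.4], [[0, 0, 0.02], [0, 0, 0], 0.4], [[0, 0, 0.015], [0, 0, 0], 0.4], [[0, 0, 0.01], [0, 0, 0], 0.4], [[0, 0, 0.003], [0, 0, 0], 0.4], [[0, 0, 0], [0, 0, 0], 0.4], [[0, 0, 0], [0, 0, 0], 0.5], [[0, 0, 0], [0, 0, 0], 0.6], [[0, 0, 0], [0, 0, 0], 0.7], [[0, 0, 0], [0, 0, 0], 0.7], [[0, 0, 0], [0, 0, 0], 0.7], [[0, 0, 0], [0, 0, 0], 0.7], [[0, 0, 0], [0, 0, 0], 0.7]]' --newtons 15

```text
t: 7.3
ee_pos: [468.0, 45.3, 1.8]
ee_rot: [0.345, 3.122, 0.0]
ft_force: [-0.4, -0.1, 0.3]
grip_width: 27.9
gripper_force: 0.0
```

>>> carry_out --deltas '[[[0, 0, 0], [0, 0, 0], 0.85], [[0, 0, 0], [0, 0, 0], 0.85], [[0, 0, 0], [0, 0, 0], 0.85], [[0, 0, 0], [0, 0, 0], 0.85]]'

```text
t: 7.63
ee_pos: [467.8, 45.3, 1.6]
ee_rot: [-0.344, -3.123, -0.0]
ft_force: [0.4, 0.1, 0.5]
grip_width: 13.9
gripper_force: 0.0
```

```bash
python3 go.py 467.5 45.5 30 167.3
```

```text
t 7.6 pos [467.8  45.3   1.6] yaw 167.4 F [0.4 0.1 0.5] w 13.9 gf 0.0 q [-0.05, 0.45, -0.12, 2.13, 0.1, 0.56, 1.11]
turn(tool) [-0.0, -0.0, 0.002] shift after turn (m) [0.0004, 0.0001, -0.0284] shift before turn [0.0004, 0.0001, -0.0284]
```

```bash
python3 - <<'E'
from m import *
im,d,P,m=shot("wrist"); cv2.imwrite("pics/w4.png",im)
comp(P,468,46,7,40,"slim",110)
im,d,P,m=shot("side"); x=im[170:320,230:430]; cv2.imwrite("pics/s4.png",np.hstack([cv2.resize(x,(800,600))]))
E
```

```text
slim 7254 rect [439.   51.6 101.6  26.2 -12.5] mid [437.8  51.6] len 98.12303426567493 pca -12.947639593562501
    [(-30, -12, 12, 28), (-15, -12, 11, 27), (1, -11, 11, 25), (16, -10, 10, 23), (32, -9, 10, 22), (48, -8, 8, 21)]
```

View pics/w4.png

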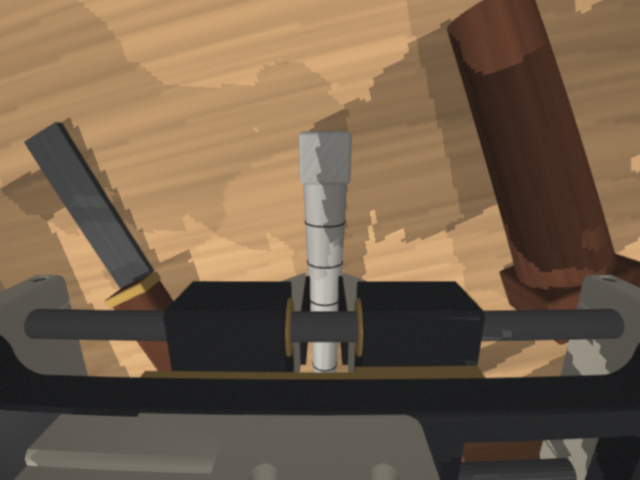

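View pics/s4.png

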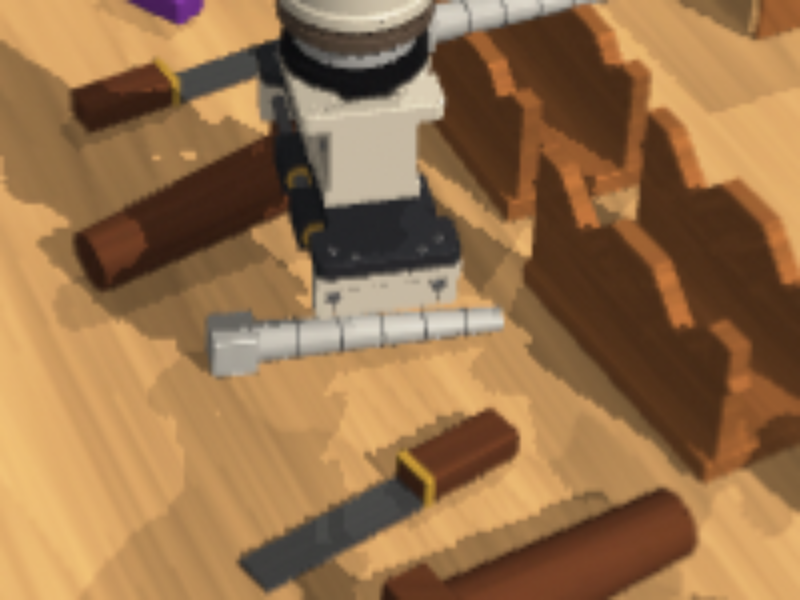

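```bash
python3 - <<'E'
from m import *
im,d,P,m=shot("side")
T=np.linalg.inv(np.array(m["T"]))
def pr(p): return cv2.projectPoints(np.array([p],float),cv2.Rodrigues(T[:3,:3])[0],T[:3,3],K(m),np.array(m["distortion"],float))[0].ravel()
for p in [(467.8,45.3,1.6),(467.8,45.3,66),(449,-47,66),(486,-40,66),(414,58,13),(550,27,7)]: 
    q=pr(p); print(p,q,"s4 crop",(q-[230,170])*4,"P there",P[int(q[1]),int(q[0])])
comp(P,468,46,7,40,"slim",110)
w=camera_model("wrist")["T"]; s=monitor.sense(); Rm=R.from_rotvec(s["ee_rot"]).as_matrix()
print("cam in tool",Rm.T@(np.array(w)[:3,3]-s["ee_pos"]))
for q in [(275,270),(266,225),(296,270)]: print(q,P[q[1],q[0]])
im,d,P,m=shot("wrist")
for q in [(325,155),(325,250),(325,290),(298,290),(350,290),(325,345),(350,350),(300,350),(325,325)]: print(q,P[q[1],q[0]])
E
```

```text
(467.8, 45.3, 1.6) [318.1 255. ] s4 crop [352.5 340.1] P there [463.4  36.   11.3]
(467.8, 45.3, 66) [318.3 233.3] s4 crop [353.2 253.4] P there [430.2 -37.8 146.1]
(449, -47, 66) [327.9 262.7] s4 crop [391.6 370.8] P there [478.7  20.7  -2.5]
(486, -40, 66) [342.7 255.7] s4 crop [450.7 342.9] P there [518.7  27.4  -1.6]
(414, 58, 13) [293.6 254.2] s4 crop [254.5 336.8] P there [408.8  48.   24. ]
(550, 27, 7) [354.7 248.6] s4 crop [498.9 314.3] P there [544.9  21.1  15.5]
slim 638 rect [463.6  16.4 166.3 121.1  -8.8] mid [464.8  40.2] len 160.04206497398962 pca -10.485475356975416
    [(-58, -9, 19, 27), (-30, -10, 12, 23), (-2, -8, 35, 21), (26, -8, 10, 18), (54, -8, 26, 16), (82, -7, 24, 14)]
cam in tool [  73.5   -0.7 -196. ]
(275, 270) [362.8  40.8  -0.8]
(266, 225) [382.9 147.5  38.6]
(296, 270) [404.5  21.2   0.8]
(325, 155) [400.2  60.4  27. ]
(325, 250) [449.4  49.5  24. ]
(325, 290) [473.8  44.   20.8]
(298, 290) [453.8  36.   60.2]
(350, 290) [459.1  58.6  59.9]
(325, 345) [511.   35.7  18. ]
(350, 350) [465.   54.7  95.9]
(300, 350) [467.7  35.2  85.7]
(325, 325) [438.6  51.5 122.2]
```

```bash
python3 - <<'E'
from m import *
im,d,P,m=shot("side")
for r in range(228,266,2):print(r,im[r,312],P[r,312],im[r,322],P[r,322])
im,d,P,m=shot("wrist")
for r in range(262,330,5):print(r,[P[r,c].round().astype(int).tolist() for c in (290,300,310,340,350)])
E
```

```text
228 [40 37 37] [424.2 -21.7 148.4] [41 38 37] [443.5 -27.3 146.4]
230 [40 38 38] [422.5 -25.8 147. ] [41 39 38] [440.4 -34.3 147.7]
232 [76 77 77] [420.4 -30.6 146.3] [40 38 38] [440.1 -35.1 143.2]
234 [42 39 38] [415.7 -41.5 151.4] [48 46 45] [435.8 -44.8 147.1]
236 [45 43 42] [416.2 -40.5 145.3] [42 40 41] [435.4 -45.7 142.8]
238 [42 40 41] [415.9 -41.2 140.7] [73 78 83] [435.2 -46.4 138.2]
240 [ 99 110 117] [417.  -38.5 132.8] [163 185 198] [435.5 -45.6 132.2]
242 [157 177 189] [417.1 -38.3 127.2] [163 185 199] [438.2 -40.  121.2]
244 [79 80 82] [419.  -33.9 117.7] [162 185 198] [438.4 -39.6 115.4]
246 [163 185 198] [419.  -33.8 112.1] [163 185 198] [438.3 -39.9 110.3]
248 [162 183 196] [418.2 -35.7 108.6] [144 159 166] [438.6 -39.4 104.3]
250 [156 166 170] [453.1  45.8  21.8] [192 203 209] [476.4  43.7  15.2]
252 [186 197 202] [451.2  41.3  20.3] [204 218 222] [473.7  37.6  15.2]
254 [186 199 204] [450.4  39.6  16. ] [172 182 187] [471.7  32.9  13.9]
256 [154 164 168] [448.   33.8  15.9] [120 136 150] [472.   33.3   7.4]
258 [ 94 131 161] [452.6  44.5  -1.2] [ 91 146 192] [471.9 
[... 664 characters left out ...]
, 39], [459, 54, 54], [459, 59, 57]]
292 [[431, 43, 114], [454, 37, 63], [464, 38, 41], [459, 54, 60], [459, 58, 63]]
297 [[433, 43, 113], [454, 37, 68], [467, 37, 40], [459, 54, 65], [459, 58, 67]]
302 [[432, 44, 119], [454, 38, 72], [470, 37, 41], [459, 54, 69], [458, 58, 73]]
307 [[432, 44, 122], [454, 38, 77], [472, 37, 43], [461, 53, 71], [459, 57, 76]]
312 [[433, 44, 122], [435, 45, 119], [436, 48, 119], [438, 56, 119], [438, 58, 119]]
317 [[434, 43, 122], [436, 46, 121], [436, 48, 122], [438, 56, 121], [438, 58, 121]]
322 [[435, 43, 124], [436, 45, 122], [437, 48, 122], [439, 55, 122], [439, 58, 122]]
327 [[436, 43, 124], [437, 45, 123], [438, 48, 123], [440, 55, 123], [440, 58, 122]]
```

The wrist and side clouds both put the real fingertips at about z 40 while the reading says 1.6. So the tips end some 38 mm short of the reported TCP, and the fingers closed above the mandrel. I open and go down in small steps, watching the force.

>>> carry_out --deltas '[[[0, 0, 0], [0, 0, 0], 0.5], [[0, 0, 0], [0, 0, 0], 0.5], [[0, 0, 0], [0, 0, 0], 0.5], [[0, 0, 0], [0, 0, 0], 0.5], [[0, 0, 0.005], [0, 0, 0], 0.5], [[0, 0, 0.005], [0, 0, 0], 0.5], [[0, 0, 0.005], [0, 0, 0], 0.5], [[0, 0, 0], [0, 0, 0], 0.5]]'

```text
t: 8.6
ee_pos: [466.8, 45.2, -14.6]
ee_rot: [-0.344, -3.121, 0.001]
ft_force: [-0.3, -0.5, 0.2]
grip_width: 46.0
gripper_force: 0.0
```

```bash
cat > tip.py <<'E'
from m import *
s=monitor.sense(); im,d,P,m=shot("wrist"); np.save("wP.npy",P)
T=np.array(m["T"]);Rm=R.from_rotvec(s["ee_rot"]).as_matrix(); L=(P-np.array(s["ee_pos"]))@Rm
k=(abs(L[...,0])<12)&(abs(L[...,1])<75)&(P[...,2]>float(__import__('sys').argv[1]))&(d>0)&(L[...,2]>-60)
Q=L[k]; print("TCP",s["ee_pos"],"w",s["grip_width"],"F",np.array(s["ft_force"]))
for sg in(-1,1):
    q=Q[Q[:,1]*sg>0]; print(sg,len(q),"local z max pct",np.percentile(q[:,2],[90,98,100]),"|y| min",np.percentile(q[:,1]*sg,[1,5]))
E
python3 tip.py 27
```

```text
TCP [466.8  45.2 -14.6] w 45.99878666746391 F [-0.3 -0.5  0.2]
-1 591 local z max pct [-44.  -42.1 -41.7] |y| min [23.6 23.7]
1 592 local z max pct [-44.1 -42.3 -41.6] |y| min [22.  22.1]
```

>>> carry_out --deltas '[[[0, 0, 0.006], [0, 0, 0], 0.5], [[0, 0, 0.006], [0, 0, 0], 0.5], [[0, 0, 0.004], [0, 0, 0], 0.5], [[0, 0, 0.002], [0, 0, 0], 0.5], [[0, 0, 0], [0, 0, 0], 0.5]]'

```text
t: 9.07
ee_pos: [467.2, 45.2, -32.1]
ee_rot: [-0.344, -3.121, 0.0]
ft_force: [-0.2, 0.5, -0.5]
grip_width: 45.8
gripper_force: 0.0
```

>>> carry_out --deltas '[[[0, 0, 0.001], [0, 0, 0], 0.5], [[0, 0, 0.001], [0, 0, 0], 0.5], [[0, 0, 0.001], [0, 0, 0], 0.5], [[0, 0, 0], [0, 0, 0], 0.5]]'

```text
t: 9.4
ee_pos: [467.9, 45.3, -34.4]
ee_rot: [0.344, 3.123, 0.0]
ft_force: [0.3, 0.5, -0.2]
grip_width: 45.9
gripper_force: 0.0
```

```bash
python3 tip.py 3
```

```text
TCP [467.9  45.3 -34.4] w 45.893597479909964 F [ 0.3  0.5 -0.2]
-1 1174 local z max pct [-43.8 -39.1 -37.4] |y| min [0.1 1. ]
1 1153 local z max pct [-43.7 -39.1 -37.4] |y| min [0.4 1.3]
```

>>> carry_out --deltas '[[[0, 0, 0.001], [0, 0, 0], 0.5], [[0, 0, 0.001], [0, 0, 0], 0.5], [[0, 0, 0], [0, 0, 0], 1], [[0, 0, 0], [0, 0, 0], 1], [[0, 0, 0], [0, 0, 0], 1], [[0, 0, 0], [0, 0, 0], 1], [[0, 0, 0], [0, 0, 0], 1], [[0, 0, 0], [0, 0, 0], 1], [[0, 0, 0], [0, 0, 0], 1], [[0, 0, 0], [0, 0, 0], 1]]' --newtons 40

```text
t: 10.28
ee_pos: [468.1, 45.5, -36.2]
ee_rot: [0.345, 3.122, 0.0]
ft_force: [0.9, 0.8, 3.6]
grip_width: 18.8
gripper_force: 40.5
```

```bash
python3 go.py 638 137 90 179.8
```

```text
t 10.3 pos [468.1  45.5 -36.2] yaw 167.4 F [0.9 0.8 3.6] w 18.8 gf 40.5 q [-0.06, 0.53, -0.11, 2.14, 0.12, 0.48, 1.09]
turn(tool) [0.0, 0.0, -0.216] shift after turn (m) [-0.1696, 0.0921, -0.1262] shift before turn [-0.1459, 0.1264, -0.1262]
```

>>> carry_out --deltas '[[[0, 0, -0.01], [0, 0, 0], 1], [[0, 0, -0.025], [0, 0, 0], 1], [[0, 0, -0.03], [0, 0, 0], 1], [[0, 0, -0.03], [0, 0, -0.054], 1], [[0, 0, -0.03], [0, 0, -0.054], 1], [[0, 0, 0], [0, 0, -0.054], 1], [[0, 0, 0], [0, 0, -0.054], 1], [[-0.017, 0.0092, 0], [0, 0, 0], 1], [[-0.017, 0.0092, 0], [0, 0, 0], 1], [[-0.017, 0.0092, 0], [0, 0, 0], 1], [[-0.017, 0.0092, 0], [0, 0, 0], 1], [[-0.017, 0.0092, 0], [0, 0, 0], 1], [[-0.017, 0.0092, 0], [0, 0, 0], 1], [[-0.017, 0.0092, 0], [0, 0, 0], 1], [[-0.017, 0.0092, 0], [0, 0, 0], 1], [[-0.017, 0.0092, 0], [0, 0, 0], 1], [[-0.017, 0.0092, 0], [0, 0, 0], 1], [[0, 0, 0], [0, 0, 0], 1]]'

```text
t: 11.78
ee_pos: [640.0, 139.0, 88.0]
ee_rot: [0.003, 3.141, 0.003]
ft_force: [1.2, 1.3, -4.3]
grip_width: 19.1
gripper_force: 40.0
```

```bash
python3 w.py w5; python3 go.py 638 137 38 179.8; python3 rack.py; python3 - <<'E'
from m import *
P=np.load("wP.npy")
# held slim: points near y=137, z>100
Q=P.reshape(-1,3);Q=Q[(abs(Q[:,1]-137)<22)&(Q[:,0]>540)&(Q[:,0]<720)&(Q[:,2]>100)&(Q[:,2]<160)]
for x in range(550,720,10):
    q=Q[abs(Q[:,0]-x)<5]
    if len(q)>8: print(x,len(q),"y",np.percentile(q[:,1],[3,50,97]),"ztop",np.percentile(q[:,2],95))
E
```

```text
[[  0.    1.    0.3 566.2]
 [  1.   -0.    0.  138.3]
 [  0.    0.3  -1.  284. ]
 [  0.    0.    0.    1. ]] 71.41990175579105
t 11.8 pos [638.1 137.7  87.6] yaw 179.9 F [-0.3 -0.5 -5.7] w 18.9 gf 40.0 q [-0.12, 0.59, -0.18, 1.63, 0.12, 0.94, 1.22]
turn(tool) [0.0, -0.002, 0.001] shift after turn (m) [0.0001, -0.0007, 0.0496] shift before turn [-0.0, -0.0007, 0.0496]
topP
919 [642.2 199.5] yaw 0.3016112547808195 cost 2.758575265519776
933 [635.  -30.4] yaw 4.811064726217666 cost 2.5476153020851235
sideP
1077 [639.2 196.8] yaw 0.24800221407106307 cost 2.893305290354119
1537 [631.6 -33.7] yaw 4.7424063598308575 cost 3.423144949669254
wP
6262 [640.7 198.6] yaw 0.2212632658113339 cost 1.4660379371530459
6690 [632.9 -30.8] yaw 4.532693913503289 cost 1.8285930475211474
560 1123 y [126.4 138.3 150.5] ztop 152.29950455508168
570 1769 y [126.4 138.6 150.5] ztop 152.06221966817185
580 1529 y [126.4 138.6 150.5] ztop 151.73209322877915
590 1246 y [127.8 138.2 149. ] ztop 149.52743589559884
600 1124 y [128.  138.4 148.8] ztop 149.00999757192525
610 1039 y [128.1 138.5 148.6] ztop 148.34983244406527
620 921 y [128.5 138.5 148.1] ztop 147.6425278807569
630 2028 y [120.8 138.1 155.8] ztop 157.54437266649717
640 384 y [128.8 138.5 147.7] ztop 146.5511074867923
660 447 y [130.1 138.  145.9] ztop 145.15811775463442
670 521 y [129.8 137.9 146.5] ztop 144.3993514359734
680 35 y [129.5 145.  146.8] ztop 140.82998485804154
```

>>> carry_out --deltas '[[[0.002, -0.0015, 0.015], [0, 0, 0], 1], [[0, 0, 0.015], [0, 0, 0], 1], [[0, 0, 0.01], [0, 0, 0], 1], [[0, 0, 0.006], [0, 0, 0], 1], [[0, 0, 0.003], [0, 0, 0], 1], [[0, 0, 0.0015], [0, 0, 0], 1], [[0, 0, 0], [0, 0, 0], 1], [[0, 0, 0], [0, 0, 0], 1]]'

```text
t: 12.5
ee_pos: [635.8, 136.5, 38.6]
ee_rot: [-0.004, -3.141, -0.002]
ft_force: [-2.8, 3.7, -0.2]
grip_width: 19.4
gripper_force: 39.9
```

>>> carry_out --deltas '[[[0, 0, 0.001], [0, 0, 0], 1], [[0, 0, 0], [0, 0, 0], 0.75], [[0, 0, 0], [0, 0, 0], 0.7], [[0, 0, 0], [0, 0, 0], 0.65], [[0, 0, 0], [0, 0, 0], 0.62], [[0, 0, 0], [0, 0, 0], 0.62], [[0, 0, 0], [0, 0, 0], 0.62]]'

```text
t: 13.08
ee_pos: [636.7, 134.4, 37.3]
ee_rot: [0.007, 3.141, -0.001]
ft_force: [-0.3, 0.9, -0.3]
grip_width: 35.0
gripper_force: 0.0
```

```bash
python3 w.py w6; python3 go.py 638 137 38 179.8; python3 - <<'E'
from m import *
P=np.load("wP.npy")
Q=P.reshape(-1,3);Q=Q[(abs(Q[:,1]-137)<18)&(Q[:,0]>540)&(Q[:,0]<720)&(Q[:,2]>78)&(Q[:,2]<110)]
for x in range(550,720,10):
    q=Q[abs(Q[:,0]-x)<5]
    if len(q)>8: print(x,len(q),"y",np.percentile(q[:,1],[3,50,97]),"ztop",np.percentile(q[:,2],95))
E
```

```text
[[  0.    1.    0.3 562.9]
 [  1.   -0.   -0.  134.3]
 [ -0.    0.3  -1.  233.2]
 [  0.    0.    0.    1. ]] 71.41990175579105
t 13.1 pos [636.6 134.6  37.2] yaw 179.8 F [0.1 0.2 0.2] w 35.0 gf 0.0 q [-0.13, 0.64, -0.17, 1.66, 0.14, 0.85, 1.21]
turn(tool) [-0.0, 0.001, -0.001] shift after turn (m) [-0.0014, 0.0024, -0.0008] shift before turn [-0.0014, 0.0024, -0.0008]
550 34 y [127.7 133.5 139.4] ztop 101.68974524781989
560 1814 y [126.1 137.9 150.2] ztop 103.01935331963936
570 1723 y [126.  137.9 150.1] ztop 102.65477215036073
580 1415 y [126.3 137.5 149.4] ztop 102.09356293095244
590 1212 y [126.5 136.8 147.4] ztop 99.6036975122409
600 1519 y [120.5 136.8 153.6] ztop 98.78609841723373
610 1409 y [120.4 136.8 153.5] ztop 97.95385414717042
620 956 y [127.2 137.2 154.3] ztop 97.67647568576791
630 1128 y [127.6 140.4 153.7] ztop 104.24133769484702
640 137 y [126.9 143.4 151.4] ztop 95.32999961207844
650 85 y [130.9 136.4 142.2] ztop 95.26027502054257
660 572 y [128.  136.4 144.4] ztop 94.55582039516946
670 785 y [119.9 136.9 154.1] ztop 93.27632628021091
680 100 y [122.9 146.3 151.6] ztop 85.8779705207217
```

>>> carry_out --deltas '[[[0, 0, -0.02], [0, 0, 0], 0.62], [[0, 0, -0.03], [0, 0, 0], 0.6], [[0, 0, -0.035], [0, 0, 0], 0.5], [[0, 0, -0.035], [0, 0, 0], 0.3], [[0, 0, -0.035], [0, 0, 0], 0.2], [[0, 0, 0], [0, 0, 0], 0.2]]'

```text
t: 13.63
ee_pos: [641.3, 136.3, 200.9]
ee_rot: [0.006, 3.128, 0.005]
ft_force: [1.3, 0.7, 1.1]
grip_width: 59.0
gripper_force: 0.0
```

```bash
python3 go.py 475 -140 190 188
```

```text
t 13.6 pos [641.3 136.3 200.9] yaw 179.8 F [1.3 0.7 1.1] w 59.0 gf 0.0 q [-0.11, 0.47, -0.19, 1.54, 0.1, 1.13, 1.24]
turn(tool) [0.002, 0.013, -0.144] shift after turn (m) [0.2031, -0.2505, 0.0109] shift before turn [0.1653, -0.277, 0.0079]
```

>>> carry_out --deltas '[[[0, 0, 0], [0, 0.013, -0.072], 0.1], [[0, 0, 0], [0, 0, -0.072], 0.1], [[0.0203, -0.025, 0.001], [0, 0, 0], 0.1], [[0.0203, -0.025, 0.001], [0, 0, 0], 0.1], [[0.0203, -0.025, 0.001], [0, 0, 0], 0.1], [[0.0203, -0.025, 0.001], [0, 0, 0], 0.1], [[0.0203, -0.025, 0.001], [0, 0, 0], 0.1], [[0.0203, -0.025, 0.001], [0, 0, 0], 0.1], [[0.0203, -0.025, 0.001], [0, 0, 0], 0.1], [[0.0203, -0.025, 0.001], [0, 0, 0], 0.1], [[0.0203, -0.025, 0.001], [0, 0, 0], 0.1], [[0.0203, -0.025, 0.001], [0, 0, 0], 0.1], [[0, 0, 0], [0, 0, 0], 0.1]]'

```text
t: 14.72
ee_pos: [466.0, -147.7, 184.1]
ee_rot: [0.205, -3.119, 0.004]
ft_force: [0.3, 0.0, -0.6]
grip_width: 82.5
gripper_force: 0.0
```

```bash
cat > ax.py <<'E'
from m import *
# centre line of an object in wrist cloud: symmetric-edge midpoints along the axis, iterated
def line(P,x,y,yaw,zlo,lab,half=90,wid=32):
    for it in range(4):
        a=np.radians(yaw);u=np.array([np.cos(a),np.sin(a)]);v=np.array([-u[1],u[0]])
        D=P[...,:2].reshape(-1,2)-[x,y]; z=P[...,2].ravel(); s=D@u;t=D@v
        k=(abs(s)<half+20)&(abs(t)<wid)&(z>zlo)&(z<zlo+60); s,t,z=s[k],t[k],z[k]
        b=[]
        for c in np.arange(-half,half,6):
            m=abs(s-c)<3
            if m.sum()>25: b.append((c,*np.percentile(t[m],[2,98]),np.percentile(z[m],95)))
        b=np.array(b); mid=(b[:,1]+b[:,2])/2; w=b[:,2]-b[:,1]; ok=abs(mid-np.median(mid))<6
        p=np.polyfit(b[ok,0],mid[ok],1); yaw+=np.degrees(np.arctan(p[0])); x,y=np.array([x,y])+v*p[1]
    print(lab,"line through",np.array([x,y]),"yaw",round(yaw,2),"extent s",np.percentile(s,[.3,99.7]))
    print("  s,w,z",[(int(r[0]),int(r[2]-r[1]),int(r[3])) for r in b])
E
python3 w.py w7; python3 - <<'E'
from ax import *
P=np.load("wP.npy"); line(P,477,-173,8,14,"stoutB",wid=36)
line(P,437,-74,12,2.5,"file2",wid=20)
import rack; rack.fit(P,634,-33,96,26,(-46,46))
print([ (q["at"],q["score"]) for q in landmark_of("wrist","stout1")])
E
python3 go.py 475 -173 0 188
```

```text
[[  -0.1    1.     0.3  396. ]
 [   1.     0.1    0.  -157.1]
 [  -0.     0.3   -1.   381.2]
 [   0.     0.     0.     1. ]] 71.41990175579105
stoutB line through [ 477.1 -173.5] yaw 10.09 extent s [-84.5  81.5]
  s,w,z [(-84, 49, 55), (-78, 49, 55), (-72, 50, 55), (-66, 49, 54), (-60, 49, 54), (-54, 44, 51), (-48, 44, 50), (-42, 43, 50), (-36, 42, 49), (-30, 43, 49), (-24, 42, 48), (-18, 41, 47), (-12, 41, 47), (-6, 41, 47), (0, 40, 46), (6, 40, 46), (12, 40, 45), (18, 39, 45), (24, 40, 44), (30, 38, 43), (36, 38, 43), (42, 38, 42), (48, 37, 42), (54, 37, 42), (60, 36, 41), (66, 36, 40), (72, 36, 40), (78, 35, 39), (84, 33, 39)]
file2 line through [439.6 -87.7] yaw 9.88 extent s [-109.8  103.9]
  s,w,z [(-90, 32, 7), (-84, 35, 7), (-78, 27, 8), (-72, 33, 7), (-66, 31, 7), (-60, 34, 7), (-54, 36, 7), (-48, 36, 7), (-42, 23, 7), (-36, 29, 22), (-30, 29, 23), (-24, 30, 22), (-18, 25, 22), (-12, 30, 22), (-6, 25, 22), (0, 24, 22), (6, 26, 22), (12, 25, 22), (18, 26, 22), (24, 26, 22), (30, 24, 21)]
1915 [632.6 -33. ] yaw 4.696647029308098 cost 3.134465960895345
[([489.6, 178.3, 27.6], 0.7)]
t 14.8 pos [ 469.4 -142.3  184.5] yaw -172.2 F [-0.   1.   0.5] w 82.7 gf 0.0 q [0.34, 0.2, -0.11, 1.95, 0.03, 1.01, 1.92]
turn(tool) [0.001, -0.013, -0.003] shift after turn (m) [-0.0012, -0.0312, 0.1845] shift before turn [-0.0036, -0.0313, 0.1844]
```

```bash
python3 go.py 475 -174 -33 190.1
```

```text
t 14.8 pos [ 469.4 -142.3  184.5] yaw -172.2 F [-0.   1.   0.5] w 82.7 gf 0.0 q [0.34, 0.2, -0.11, 1.95, 0.03, 1.01, 1.92]
turn(tool) [0.001, -0.013, -0.04] shift after turn (m) [0.0001, -0.0322, 0.2175] shift before turn [-0.0039, -0.0323, 0.2174]
```

>>> carry_out --deltas '[[[0, -0.016, 0], [0, -0.013, -0.04], 0.1], [[0, -0.016, 0], [0, 0, 0], 0.1], [[0, 0, 0.03], [0, 0, 0], 0.1], [[0, 0, 0.03], [0, 0, 0], 0.1], [[0, 0, 0.03], [0, 0, 0], 0.1], [[0, 0, 0.03], [0, 0, 0], 0.1], [[0, 0, 0.03], [0, 0, 0], 0.1], [[0, 0, 0], [0, 0, 0], 0.1]]'

```text
t: 15.48
ee_pos: [471.5, -168.9, 29.2]
ee_rot: [0.286, -3.12, -0.01]
ft_force: [-1.0, 0.2, 0.5]
grip_width: 83.0
gripper_force: 0.0
```

```bash
python3 go.py 475 -174 -33 190.1
```

```text
t 15.5 pos [ 471.5 -168.9   29.2] yaw -169.5 F [-1.   0.2  0.5] w 83.0 gf 0.0 q [0.37, 0.45, -0.09, 2.04, 0.06, 0.67, 1.99]
turn(tool) [0.007, -0.008, 0.006] shift after turn (m) [-0.0026, -0.0056, 0.0622] shift before turn [-0.003, -0.0061, 0.0621]
```

>>> carry_out --deltas '[[[-0.0026, -0.0055, 0.015], [0.007, -0.008, 0.006], 0.1], [[0, 0, 0.015], [0, 0, 0], 0.1], [[0, 0, 0.015], [0, 0, 0], 0.1], [[0, 0, 0.01], [0, 0, 0], 0.1], [[0, 0, 0.006], [0, 0, 0], 0.1], [[0, 0, 0], [0, 0, 0], 0.1], [[0, 0, 0], [0, 0, 0], 1], [[0, 0, 0], [0, 0, 0], 1], [[0, 0, 0], [0, 0, 0], 1], [[0, 0, 0], [0, 0, 0], 1], [[0, 0, 0], [0, 0, 0], 1], [[0, 0, 0], [0, 0, 0], 1], [[0, 0, 0], [0, 0, 0], 1], [[0, 0, 0], [0, 0, 0], 1], [[0, 0, 0], [0, 0, 0], 1]]' --newtons 35

```text
t: 16.73
ee_pos: [479.4, -176.7, -26.4]
ee_rot: [-0.273, 3.121, -0.007]
ft_force: [-0.3, 2.4, 5.9]
grip_width: 43.2
gripper_force: 35.0
```

```bash
python3 go.py 634 -77.5 105 184.7
```

```text
t 16.7 pos [ 479.4 -176.7  -26.4] yaw -170.0 F [-0.3  2.4  5.9] w 43.2 gf 35.0 q [0.36, 0.55, -0.07, 2.05, 0.08, 0.53, 1.98]
turn(tool) [-0.005, 0.009, 0.092] shift after turn (m) [-0.1623, 0.0862, -0.1314] shift before turn [-0.1706, 0.0703, -0.1303]
```

>>> carry_out --deltas '[[[0, 0, -0.01], [0, 0, 0], 1], [[0, 0, -0.024], [0, 0, 0], 1], [[0, 0, -0.024], [0, 0, 0], 1], [[0, 0, -0.024], [0, 0, 0], 1], [[0, 0, -0.024], [0, 0, 0.046], 1], [[0, 0, -0.024], [-0.005, 0.009, 0.046], 1], [[0, 0, 0], [0, 0, 0], 1], [[-0.0162, 0.0086, 0], [0, 0, 0], 1], [[-0.0162, 0.0086, 0], [0, 0, 0], 1], [[-0.0162, 0.0086, 0], [0, 0, 0], 1], [[-0.0162, 0.0086, 0], [0, 0, 0], 1], [[-0.0162, 0.0086, 0], [0, 0, 0], 1], [[-0.0162, 0.0086, 0], [0, 0, 0], 1], [[-0.0162, 0.0086, 0], [0, 0, 0], 1], [[-0.0162, 0.0086, 0], [0, 0, 0], 1], [[-0.0162, 0.0086, 0], [0, 0, 0], 1], [[-0.0162, 0.0086, 0], [0, 0, 0], 1], [[0, 0, 0], [0, 0, 0], 1]]'

```text
t: 18.23
ee_pos: [634.5, -74.3, 102.2]
ee_rot: [-0.136, 3.138, 0.003]
ft_force: [0.9, 0.7, -1.5]
grip_width: 43.0
gripper_force: 34.9
```

```bash
python3 w.py w8; python3 go.py 634 -77.5 45 184.7;  python3 - <<'E'
from ax import *
import rack
P=np.load("wP.npy"); line(P,634,-77.5,4.7,118,"held",wid=36); rack.fit(P,634,-33,96,26,(-46,46),-46)
E
```

```text
[[ -0.1   1.    0.3 561. ]
 [  1.    0.1   0.  -81.5]
 [  0.    0.3  -1.  298.2]
 [  0.    0.    0.    1. ]] 71.41990175579105
t 18.3 pos [632.7 -75.9 102. ] yaw -175.1 F [-1.1 -0.1 -1.9] w 43.1 gf 34.9 q [0.15, 0.54, -0.1, 1.67, 0.06, 0.94, 1.69]
turn(tool) [0.001, -0.001, 0.004] shift after turn (m) [-0.0012, -0.0017, 0.057] shift before turn [-0.0012, -0.0018, 0.057]
held line through [633.8 -75.1] yaw 3.94 extent s [-57.1  29.2]
  s,w,z [(-60, 30, 177), (-54, 43, 177), (-48, 43, 177), (-42, 42, 177), (-36, 41, 177), (-30, 41, 177), (-24, 41, 177), (-18, 40, 176), (-12, 68, 176), (-6, 44, 174), (0, 43, 163), (6, 43, 176), (12, 32, 173), (18, 37, 173), (24, 39, 172), (30, 39, 166)]
4570 [633.3 -32.6] yaw 4.676140462798128 cost 1.5671692936281416
```

```bash
python3 - <<'E'
from ax import *
P=np.load("wP.npy"); line(P,634,-77.5,4.7,140,"held",wid=36)
E
```

```text
held line through [633.8 -75.3] yaw 3.72 extent s [-83.6  27.4]
  s,w,z [(-84, 48, 184), (-78, 49, 184), (-72, 49, 183), (-66, 49, 183), (-60, 48, 182), (-54, 42, 179), (-48, 42, 179), (-42, 42, 178), (-36, 41, 178), (-30, 41, 177), (-24, 41, 177), (-18, 40, 176), (-12, 68, 177), (-6, 47, 197), (0, 47, 198), (6, 47, 194), (12, 39, 174), (18, 37, 173), (24, 39, 172), (30, 39, 166)]
```

>>> carry_out --deltas '[[[-0.002, -0.0025, 0.012], [0, 0, -0.013], 1], [[0, 0, 0.015], [0, 0, 0], 1], [[0, 0, 0.01], [0, 0, 0], 1], [[0, 0, 0.006], [0, 0, 0], 1], [[0, 0, 0.003], [0, 0, 0], 1], [[0, 0, 0], [0, 0, 0], 1], [[0, 0, 0], [0, 0, 0], 1]]'

```text
t: 18.87
ee_pos: [634.5, -80.3, 57.4]
ee_rot: [0.149, -3.138, -0.0]
ft_force: [-0.0, -0.2, -2.6]
grip_width: 43.1
gripper_force: 34.9
```

>>> carry_out --deltas '[[[0, 0, 0.002], [0, 0, 0], 1], [[0, 0, 0.002], [0, 0, 0], 1], [[0, 0, 0], [0, 0, 0], 1]]'

```text
t: 19.12
ee_pos: [635.3, -79.7, 54.1]
ee_rot: [-0.15, 3.137, 0.0]
ft_force: [-0.4, 0.2, -0.6]
grip_width: 43.1
gripper_force: 34.9
```

```bash
python3 go.py 634 -77.5 45 184.7
```

```text
t 19.1 pos [635.3 -79.7  54.1] yaw -174.5 F [-0.4  0.2 -0.6] w 43.1 gf 34.9 q [0.15, 0.6, -0.1, 1.69, 0.07, 0.85, 1.69]
turn(tool) [0.0, 0.001, 0.014] shift after turn (m) [0.0011, 0.0023, 0.0091] shift before turn [0.0011, 0.0023, 0.0091]
```

>>> carry_out --deltas '[[[0, 0, 0.001], [0, 0, 0], 1], [[0, 0, 0.001], [0, 0, 0], 1], [[0, 0, 0], [0, 0, 0], 1]]'

```text
t: 19.37
ee_pos: [635.6, -79.0, 53.0]
ee_rot: [-0.151, 3.136, 0.001]
ft_force: [0.6, 3.8, 1.1]
grip_width: 44.1
gripper_force: 3.3
```

>>> carry_out --deltas '[[[0, 0, 0], [0, 0, 0], 0.48], [[0, 0, 0], [0, 0, 0], 0.42], [[0, 0, 0], [0, 0, 0], 0.36], [[0, 0, 0], [0, 0, 0], 0.32], [[0, 0, 0], [0, 0, 0], 0.32], [[0, 0, 0], [0, 0, 0], 0.32]]'

```text
t: 19.87
ee_pos: [634.4, -80.4, 51.1]
ee_rot: [0.149, -3.137, -0.0]
ft_force: [-0.3, -0.3, 0.0]
grip_width: 62.5
gripper_force: 0.0
```

```bash
python3 w.py w9; python3 go.py 634 -77.5 200 184.7;  python3 - <<'E'
from ax import *
P=np.load("wP.npy"); line(P,634,-77.5,4.7,98,"placed",wid=30)
E
```

```text
[[ -0.1   1.    0.3 561.2]
 [  1.    0.1   0.  -87.8]
 [  0.    0.3  -1.  247.1]
 [  0.    0.    0.    1. ]] 71.41990175579105
t 19.9 pos [634.4 -80.3  51.1] yaw -174.6 F [-0.2 -0.6  0.1] w 62.6 gf 0.0 q [0.15, 0.6, -0.09, 1.69, 0.07, 0.85, 1.69]
turn(tool) [0.0, -0.001, 0.013] shift after turn (m) [0.0001, 0.0028, -0.1489] shift before turn [0.0002, 0.0028, -0.1489]
placed line through [634.  -77.2] yaw 4.28 extent s [-83.2  27.1]
  s,w,z [(-84, 48, 133), (-78, 48, 134), (-72, 49, 133), (-66, 49, 133), (-60, 48, 133), (-54, 41, 129), (-48, 42, 128), (-42, 41, 128), (-36, 43, 127), (-30, 43, 127), (-24, 41, 126), (-18, 40, 126), (-12, 50, 153), (-6, 51, 155), (0, 10, 150), (6, 40, 141), (12, 33, 123), (18, 38, 123), (24, 39, 121), (30, 40, 114)]
```

>>> carry_out --deltas '[[[0, 0, -0.02], [0, 0, 0], 0.32], [[0, 0, -0.03], [0, 0, 0], 0.3], [[0, 0, -0.03], [0, 0, 0], 0.2], [[0, 0, -0.03], [0, 0, 0], 0.1], [[0, 0, -0.03], [0, 0, 0.12], 0.1], [[0, 0, -0.01], [0, 0, 0.12], 0.1], [[0, 0, 0], [0, 0, 0.12], 0.1], [[0, 0, 0], [0, 0, 0.12], 0.1], [[0, 0, 0], [0, 0, 0.12], 0.1], [[0, 0, 0], [0, 0, 0.12], 0.1], [[0, 0, 0], [0, 0, 0.12], 0.1], [[0, 0, 0], [0, 0, 0.12], 0.1], [[0, 0, 0], [0, 0, 0.12], 0.1], [[0, 0, 0], [0, 0, 0.12], 0.1], [[0, 0, 0], [0, 0, 0.12], 0.1], [[0, 0, 0], [0, 0, 0.12], 0.1], [[0, 0, 0], [0, 0, 0.12], 0.1], [[0, 0, 0], [0, 0, 0.12], 0.1], [[0, 0, 0], [0, 0, 0.12], 0.1], [[0, 0, 0], [0, 0, 0.12], 0.1]]'

```text
t: 21.58
ee_pos: [634.4, -80.0, 201.1]
ee_rot: [-2.49, -1.915, 0.001]
ft_force: [-0.0, 0.6, -0.6]
grip_width: 82.5
gripper_force: 0.0
```

```bash
python3 go.py 430 150 190 9
```

```text
t 21.6 pos [634.4 -80.  201.1] yaw 75.1 F [-0.   0.6 -0.6] w 82.5 gf 0.0 q [-0.12, 0.45, 0.28, 1.59, -0.13, 1.13, -0.07]
turn(tool) [-0.001, 0.0, 1.154] shift after turn (m) [-0.1659, -0.2592, 0.0111] shift before turn [0.1698, -0.2566, 0.0113]
```

>>> carry_out --deltas '[[[0.017, -0.0257, 0.001], [0, 0, 0], 0.1], [[0.017, -0.0257, 0.001], [0, 0, 0], 0.1], [[0.017, -0.0257, 0.001], [0, 0, 0], 0.1], [[0.017, -0.0257, 0.001], [0, 0, 0], 0.1], [[0.017, -0.0257, 0.001], [0, 0, 0], 0.1], [[0.017, -0.0257, 0.001], [0, 0, 0], 0.1], [[0.017, -0.0257, 0.001], [0, 0, 0], 0.1], [[0.017, -0.0257, 0.001], [0, 0, 0], 0.1], [[0.017, -0.0257, 0.001], [0, 0, 0], 0.1], [[0.017, -0.0257, 0.001], [0, 0, 0], 0.1], [[0, 0, 0], [0, 0, 0.1154], 0.1], [[0, 0, 0], [0, 0, 0.1154], 0.1], [[0, 0, 0], [0, 0, 0.1154], 0.1], [[0, 0, 0], [0, 0, 0.1154], 0.1], [[0, 0, 0], [0, 0, 0.1154], 0.1], [[0, 0, 0], [0, 0, 0.1154], 0.1], [[0, 0, 0], [0, 0, 0.1154], 0.1], [[0, 0, 0], [0, 0, 0.1154], 0.1], [[0, 0, 0], [0, 0, 0.1154], 0.1], [[0, 0, 0], [0, 0, 0.1154], 0.1]]'

```text
t: 23.25
ee_pos: [428.5, 149.0, 191.5]
ee_rot: [-3.132, -0.247, 0.001]
ft_force: [-0.1, -0.3, 0.2]
grip_width: 82.5
gripper_force: 0.0
```

```bash
python3 w.py w10;  python3 - <<'E'
from ax import *
P=np.load("wP.npy"); line(P,431,166,8.5,14,"stoutA",wid=36)
print([ (q["at"],q["score"]) for q in landmark_of("wrist","stout1")])
E
python3 go.py 431 168 20 9
```

```text
[[  0.2  -1.   -0.3 499.7]
 [ -1.   -0.2  -0.  159.9]
 [ -0.    0.3  -1.  387.5]
 [  0.    0.    0.    1. ]] 71.41990175579105
stoutA line through [431.1 165.7] yaw 11.26 extent s [-83.   80.9]
  s,w,z [(-84, 34, 39), (-78, 35, 40), (-72, 36, 40), (-66, 36, 41), (-60, 37, 41), (-54, 37, 42), (-48, 38, 42), (-42, 38, 43), (-36, 38, 43), (-30, 39, 44), (-24, 39, 44), (-18, 39, 45), (-12, 40, 45), (-6, 40, 46), (0, 40, 46), (6, 41, 47), (12, 41, 47), (18, 42, 48), (24, 42, 48), (30, 42, 49), (36, 43, 50), (42, 44, 50), (48, 43, 51), (54, 45, 53), (60, 49, 54), (66, 49, 54), (72, 49, 55), (78, 49, 55)]
[([574.9, -78.6, 104.8], 0.68), ([484.1, 178.8, 26.5], 0.64)]
t 23.4 pos [428.5 149.  191.5] yaw 9.3 F [-0.4 -0.   0.9] w 82.5 gf 0.0 q [-0.6, 0.11, 0.22, 2.04, -0.03, 0.99, -1.77]
turn(tool) [-0.0, 0.0, 0.004] shift after turn (m) [0.0055, -0.0184, 0.1715] shift before turn [0.0056, -0.0183, 0.1715]
```

```bash
python3 go.py 432 166 -31 11.3
```

```text
t 23.4 pos [428.5 149.  191.5] yaw 9.3 F [-0.4 -0.   0.9] w 82.5 gf 0.0 q [-0.6, 0.11, 0.22, 2.04, -0.03, 0.99, -1.77]
turn(tool) [-0.0, 0.0, -0.036] shift after turn (m) [0.0068, -0.016, 0.2225] shift before turn [0.0063, -0.0161, 0.2225]
```

>>> carry_out --deltas '[[[0.0068, -0.016, 0], [0, 0, -0.036], 0.1], [[0, 0, 0.03], [0, 0, 0], 0.1], [[0, 0, 0.03], [0, 0, 0], 0.1], [[0, 0, 0.03], [0, 0, 0], 0.1], [[0, 0, 0.03], [0, 0, 0], 0.1], [[0, 0, 0.03], [0, 0, 0], 0.1], [[0, 0, 0], [0, 0, 0], 0.1]]'

```text
t: 23.93
ee_pos: [428.3, 165.1, 36.7]
ee_rot: [3.123, 0.32, -0.015]
ft_force: [-0.5, -0.9, 0.3]
grip_width: 82.8
gripper_force: 0.0
```

```bash
python3 go.py 432 166 -31 11.3
```

```text
t 23.9 pos [428.3 165.1  36.7] yaw 11.7 F [-0.5 -0.9  0.3] w 82.8 gf 0.0 q [-0.58, 0.38, 0.18, 2.14, -0.11, 0.64, -1.69]
turn(tool) [0.002, 0.01, 0.007] shift after turn (m) [0.0038, -0.0001, 0.0677] shift before turn [0.0044, -0.0002, 0.0676]
```

>>> carry_out --deltas '[[[0.003, 0, 0.015], [0.002, 0.01, 0.007], 0.1], [[0, 0, 0.015], [0, 0, 0], 0.1], [[0, 0, 0.015], [0, 0, 0], 0.1], [[0, 0, 0.012], [0, 0, 0], 0.1], [[0, 0, 0.008], [0, 0, 0], 0.1], [[0, 0, 0], [0, 0, 0], 0.1], [[0, 0, 0], [0, 0, 0], 1], [[0, 0, 0], [0, 0, 0], 1], [[0, 0, 0], [0, 0, 0], 1], [[0, 0, 0], [0, 0, 0], 1], [[0, 0, 0], [0, 0, 0], 1], [[0, 0, 0], [0, 0, 0], 1], [[0, 0, 0], [0, 0, 0], 1], [[0, 0, 0], [0, 0, 0], 1], [[0, 0, -0.02], [0, 0, 0], 1], [[0, 0, -0.03], [0, 0, 0], 1], [[0, 0, -0.03], [0, 0, 0], 1], [[0, 0, -0.03], [0, 0, 0], 1], [[0, 0, -0.02], [0, 0, 0], 1]]' --newtons 35

```text
t: 25.52
ee_pos: [435.1, 166.3, 108.5]
ee_rot: [-3.123, -0.3, -0.016]
ft_force: [0.8, 1.3, -2.5]
grip_width: 43.7
gripper_force: 35.0
```

```bash
python3 go.py 626 14 105 184.7
```

```text
t 25.5 pos [435.1 166.3 108.5] yaw 11.0 F [ 0.8  1.3 -2.5] w 43.7 gf 35.0 q [-0.61, 0.25, 0.21, 2.1, -0.07, 0.79, -1.73]
turn(tool) [0.016, -0.005, -3.032] shift after turn (m) [-0.1778, -0.1674, 0.0035] shift before turn [0.1584, 0.1858, 0.0047]
```

>>> carry_out --deltas '[[[0, 0, -0.02], [0, 0, 0], 1], [[0, 0, 0], [0, 0, -0.117], 1], [[0, 0, 0], [0, 0, -0.117], 1], [[0, 0, 0], [0, 0, -0.117], 1], [[0, 0, 0], [0, 0, -0.117], 1], [[0, 0, 0], [0, 0, -0.117], 1], [[0, 0, 0], [0, 0, -0.117], 1], [[0, 0, 0], [0, 0, -0.117], 1], [[0, 0, 0], [0, 0, -0.117], 1], [[0, 0, 0], [0, 0, -0.117], 1], [[0, 0, 0], [0, 0, -0.117], 1], [[0, 0, 0], [0, 0, -0.117], 1], [[0, 0, 0], [0, 0, -0.117], 1], [[0, 0, 0], [0, 0, -0.117], 1], [[0, 0, 0], [0, 0, -0.117], 1], [[0, 0, 0], [0, 0, -0.117], 1], [[0, 0, 0], [0, 0, -0.117], 1], [[0, 0, 0], [0, 0, -0.117], 1], [[0, 0, 0], [0, 0, -0.117], 1]]'

```text
t: 27.1
ee_pos: [433.7, 165.7, 125.8]
ee_rot: [1.276, 2.865, 0.01]
ft_force: [0.6, 0.8, -2.7]
grip_width: 43.3
gripper_force: 35.0
```

>>> carry_out --deltas '[[[0, 0, 0], [0, 0, -0.116], 1], [[0, 0, 0], [0, 0, -0.116], 1], [[0, 0, 0], [0, 0, -0.116], 1], [[0, 0, 0], [0, 0, -0.116], 1], [[0, 0, 0], [0, 0, -0.116], 1], [[0, 0, 0], [0, 0, -0.116], 1], [[0, 0, 0], [0, 0, -0.116], 1], [[0, 0, 0], [0, 0, -0.116], 1], [[0, 0, 0], [0, 0, 0], 1]]'

```text
t: 27.85
ee_pos: [433.8, 165.7, 125.8]
ee_rot: [-0.138, 3.131, 0.005]
ft_force: [-0.1, 0.7, -3.1]
grip_width: 43.0
gripper_force: 35.0
```

```bash
python3 go.py 626 14 108 184.7
```

```text
t 27.9 pos [433.8 165.7 125.8] yaw -175.0 F [-0.1  0.7 -3.1] w 43.0 gf 35.0 q [-0.22, 0.23, -0.23, 2.08, 0.07, 0.84, 1.17]
turn(tool) [0.003, 0.008, 0.006] shift after turn (m) [-0.1791, -0.1669, 0.0178] shift before turn [-0.178, -0.1681, 0.0187]
```

>>> carry_out --deltas '[[[-0.0179, -0.0168, 0], [0.003, 0.008, 0.006], 1], [[-0.0179, -0.0168, 0], [0, 0, 0], 1], [[-0.0179, -0.0168, 0], [0, 0, 0], 1], [[-0.0179, -0.0168, 0], [0, 0, 0], 1], [[-0.0179, -0.0168, 0], [0, 0, 0], 1], [[-0.0179, -0.0168, 0], [0, 0, 0], 1], [[-0.0179, -0.0168, 0], [0, 0, 0], 1], [[-0.0179, -0.0168, 0], [0, 0, 0], 1], [[-0.0179, -0.0168, 0], [0, 0, 0], 1], [[-0.0179, -0.0168, 0], [0, 0, 0], 1], [[0, 0, 0.018], [0, 0, 0], 1], [[0, 0, 0], [0, 0, 0], 1], [[0, 0, 0], [0, 0, 0], 1]]'

```text
t: 28.93
ee_pos: [624.2, 12.8, 106.7]
ee_rot: [0.118, -3.136, -0.001]
ft_force: [0.1, 0.6, -2.7]
grip_width: 43.5
gripper_force: 35.0
```

```bash
python3 w.py w11; python3 go.py 626 14 45 184.7;  python3 - <<'E'
from ax import *
import rack
P=np.load("wP.npy"); line(P,626,14,4.7,140,"held",wid=36); rack.fit(P,634,-33,96,26,(-46,46),46)
E
```

```text
[[ -0.1   1.    0.3 551.4]
 [  1.    0.1   0.    6.7]
 [  0.    0.3  -1.  303. ]
 [  0.    0.    0.    1. ]] 71.41990175579105
t 29.0 pos [624.9  13.4 107.7] yaw -175.6 F [ 0.7  0.9 -1.6] w 43.5 gf 35.0 q [0.02, 0.51, -0.12, 1.69, 0.07, 0.94, 1.53]
turn(tool) [0.001, -0.002, -0.005] shift after turn (m) [-0.0012, 0.0005, 0.0627] shift before turn [-0.0013, 0.0004, 0.0627]
held line through [626.1  12.4] yaw 4.46 extent s [-80.5  27.4]
  s,w,z [(-78, 48, 184), (-72, 49, 184), (-66, 49, 184), (-60, 49, 183), (-54, 45, 183), (-48, 42, 180), (-42, 42, 179), (-36, 42, 179), (-30, 41, 178), (-24, 41, 178), (-18, 40, 177), (-12, 68, 181), (-6, 48, 198), (0, 48, 198), (6, 48, 195), (12, 33, 175), (18, 38, 175), (24, 39, 174), (30, 40, 166)]
2999 [633.2 -32.4] yaw 4.79044673006245 cost 4.033067902125943
```

>>> carry_out --deltas '[[[0, 0.001, 0.012], [0, 0, -0.004], 1], [[0, 0, 0.015], [0, 0, 0], 1], [[0, 0, 0.01], [0, 0, 0], 1], [[0, 0, 0.006], [0, 0, 0], 1], [[0, 0, 0.003], [0, 0, 0], 1], [[0, 0, 0.002], [0, 0, 0], 1], [[0, 0, 0], [0, 0, 0], 1], [[0, 0, 0], [0, 0, 0], 1]]'

```text
t: 29.65
ee_pos: [626.7, 13.9, 61.1]
ee_rot: [-0.129, 3.137, 0.001]
ft_force: [0.3, -0.2, -2.5]
grip_width: 43.2
gripper_force: 35.0
```

>>> carry_out --deltas '[[[0, 0, 0.001], [0, 0, 0], 1], [[0, 0, 0.001], [0, 0, 0], 1], [[0, 0, 0], [0, 0, 0], 1]]'

```text
t: 29.9
ee_pos: [626.4, 13.7, 58.8]
ee_rot: [-0.129, 3.137, 0.001]
ft_force: [-0.8, -0.5, -2.9]
grip_width: 43.4
gripper_force: 35.0
```

```bash
python3 go.py 626 14 45 184.7
```

```text
t 29.9 pos [626.4  13.7  58.8] yaw -175.3 F [-0.8 -0.5 -2.9] w 43.4 gf 35.0 q [0.02, 0.57, -0.11, 1.72, 0.08, 0.85, 1.52]
turn(tool) [0.0, 0.002, 0.0] shift after turn (m) [0.0004, 0.0003, 0.0138] shift before turn [0.0004, 0.0003, 0.0138]
```

>>> carry_out --deltas '[[[0, 0, 0.0015], [0, 0, 0], 1], [[0, 0, 0.0015], [0, 0, 0], 1], [[0, 0, 0], [0, 0, 0], 1]]'

```text
t: 30.15
ee_pos: [626.2, 13.9, 55.4]
ee_rot: [-0.129, 3.138, 0.001]
ft_force: [0.7, -0.1, -1.9]
grip_width: 43.7
gripper_force: 35.0
```

>>> carry_out --deltas '[[[0, 0, 0.001], [0, 0, 0], 1], [[0, 0, 0.001], [0, 0, 0], 1], [[0, 0, 0], [0, 0, 0], 1]]'

```text
t: 30.4
ee_pos: [626.5, 14.0, 54.7]
ee_rot: [-0.129, 3.137, 0.001]
ft_force: [-2.6, 0.0, 5.4]
grip_width: 43.3
gripper_force: 34.9
```

Contact. I release with limited opening and check.

>>> carry_out --deltas '[[[0, 0, 0], [0, 0, 0], 0.48], [[0, 0, 0], [0, 0, 0], 0.42], [[0, 0, 0], [0, 0, 0], 0.36], [[0, 0, 0], [0, 0, 0], 0.36], [[0, 0, 0], [0, 0, 0], 0.36], [[0, 0, 0], [0, 0, 0], 0.36]]'

```text
t: 30.9
ee_pos: [626.2, 13.8, 53.5]
ee_rot: [-0.129, 3.138, 0.001]
ft_force: [0.7, 0.3, 0.2]
grip_width: 58.9
gripper_force: 0.0
```

```bash
python3 w.py w12; python3 - <<'E'
from ax import *
P=np.load("wP.npy"); line(P,626,14,4.7,98,"placed",wid=30)
im,d,P,m=shot("top")
line(P,437,-76,12,3,"file2 top",wid=22); line(P,472,303,7.5,3,"file1 top",wid=22)
print([ (q["at"],q["score"]) for q in landmark_of("top","file1")])
E
python3 go.py 450 -70 190 192
```

```text
[[ -0.1   1.    0.3 552.6]
 [  1.    0.1   0.    7.2]
 [  0.    0.3  -1.  249.5]
 [  0.    0.    0.    1. ]] 71.41990175579105
placed line through [625.9  14.6] yaw 5.56 extent s [-79.5  29.3]
  s,w,z [(-78, 48, 133), (-72, 49, 133), (-66, 49, 133), (-60, 49, 132), (-54, 48, 132), (-48, 42, 129), (-42, 42, 128), (-36, 42, 127), (-30, 43, 127), (-24, 41, 126), (-18, 41, 126), (-12, 50, 125), (-6, 50, 124), (0, 51, 138), (6, 38, 138), (12, 31, 124), (18, 37, 123), (24, 38, 122), (30, 40, 116)]
t 31.0 pos [626.2  13.8  53.5] yaw -175.3 F [-0.6 -0.1  0.6] w 58.7 gf 0.0 q [0.02, 0.58, -0.11, 1.73, 0.08, 0.84, 1.52]
turn(tool) [0.0, 0.001, -0.127] shift after turn (m) [0.1898, -0.0453, -0.1365] shift before turn [0.1824, -0.069, -0.1367]Traceback (most recent call last):
  File "<stdin>", line 4, in <module>
  File "ax.py", line 12, in line
    b=np.array(b); mid=(b[:,1]+b[:,2])/2; w=b[:,2]-b[:,1]; ok=abs(mid-np.median(mid))<6
                        ~^^^^^
IndexError: too many indices for array: array is 1-dimensional, but 2 were indexed
```

>>> carry_out --deltas '[[[0, 0, -0.02], [0, 0, 0], 0.36], [[0, 0, -0.03], [0, 0, 0], 0.36], [[0, 0, -0.03], [0, 0, 0], 0.4], [[0, 0, -0.03], [0, 0, 0], 0.4], [[0, 0, -0.027], [0, 0, 0.12], 0.4], [[0, 0, 0], [0, 0, 0.12], 0.4], [[0.0182, -0.0069, 0], [0, 0, 0], 0.4], [[0.0182, -0.0069, 0], [0, 0, 0], 0.4], [[0, 0, 0], [0, 0, 0.12], 0.4], [[0, 0, 0], [0, 0, 0.12], 0.4], [[0, 0, 0], [0, 0, 0.12], 0.4], [[0, 0, 0], [0, 0, 0.12], 0.4], [[0, 0, 0], [0, 0, 0.12], 0.4], [[0, 0, 0], [0, 0, 0.12], 0.4], [[0, 0, 0], [0, 0, 0.12], 0.4], [[0, 0, 0], [0, 0, 0.12], 0.4], [[0, 0, 0], [0, 0, 0.12], 0.4], [[0, 0, 0], [0, 0, 0.12], 0.4], [[0, 0, 0], [0, 0, 0.12], 0.4], [[0, 0, 0], [0, 0, 0.12], 0.4]]'

```text
t: 32.67
ee_pos: [587.9, 5.9, 190.6]
ee_rot: [2.257, 2.185, 0.002]
ft_force: [-0.1, -0.4, 0.5]
grip_width: 54.9
gripper_force: 0.0
```

```bash
python3 go.py 450 -70 190 12; python3 - <<'E'
from ax import *
im,d,P,m=shot("top"); cv2.imwrite("pics/top5.png",im); np.save("topP2.npy",P)
print([ (q["at"],q["score"]) for q in landmark_of("top","file1")])
comp(P,437,-76,3,40,"file2",100);comp(P,472,303,3,40,"file1",100)
E
```

```text
t 32.7 pos [587.9   5.9 190.6] yaw 88.1 F [-0.1 -0.4  0.5] w 54.9 gf 0.0 q [-0.2, 0.36, 0.18, 1.73, -0.07, 1.06, -0.03]
turn(tool) [0.0, -0.001, 1.329] shift after turn (m) [-0.1506, 0.0456, 0.0006] shift before turn [-0.0804, -0.1353, 0.0004]
[([415.7, 301.0, 6.3], 0.95), ([450.8, -86.1, 0.3], 0.89), ([479.5, 398.2, 3.9], 0.65)]
file2 470 rect [418.  -91.1 154.   35.   12.1] mid [413.6 -93.7] len 141.0855972024749 pca 13.63502190055653
    [(-60, -10, 9, 9), (-36, -13, 8, 8), (-11, -12, 12, 11), (13, -13, 15, 23), (37, -15, 12, 24), (61, -12, 7, 22)]
file1 582 rect [472.8 307.4 164.3  32.3   7.1] mid [472.1 305. ] len 158.84132464886974 pca 7.128875761389518
    [(-63, -12, 14, 22), (-35, -12, 14, 22), (-7, -13, 12, 22), (20, -11, 11, 8), (48, -9, 11, 8), (76, -11, 10, 9)]
```

View pics/top5.png

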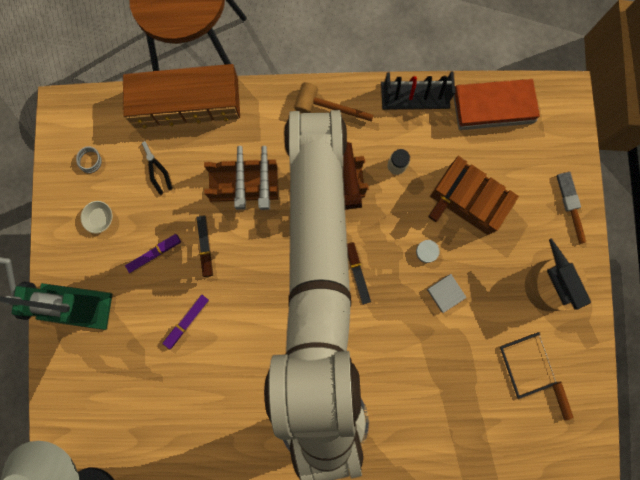

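>>> carry_out --deltas '[[[-0.0145, -0.0207, 0], [0, 0, 0], 0.4], [[-0.0145, -0.0207, 0], [0, 0, 0], 0.4], [[-0.0145, -0.0207, 0], [0, 0, 0], 0.4], [[-0.0145, -0.0207, 0], [0, 0, 0], 0.4], [[-0.0145, -0.0207, 0], [0, 0, 0], 0.4], [[-0.0145, -0.0207, 0], [0, 0, 0], 0.4], [[-0.0145, -0.0207, 0], [0, 0, 0], 0.4], [[0, 0, 0], [0, 0, 0.12], 0.4], [[0, 0, 0], [0, 0, 0.12], 0.4], [[0, 0, 0], [0, 0, 0.12], 0.4], [[0, 0, 0], [0, 0, 0.12], 0.4], [[0, 0, 0], [0, 0, 0.12], 0.4], [[0, 0, 0], [0, 0, 0.12], 0.4], [[0, 0, 0], [0, 0, 0.12], 0.4], [[0, 0, 0], [0, 0, 0.12], 0.4], [[0, 0, 0], [0, 0, 0.12], 0.4], [[0, 0, 0], [0, 0, 0.12], 0.4], [[0, 0, 0], [0, 0, 0.12], 0.4], [[0, 0, 0], [0, 0, 0], 0.4]]'

```text
t: 34.35
ee_pos: [440.4, -91.7, 190.5]
ee_rot: [-3.122, -0.35, -0.002]
ft_force: [0.9, -0.0, -0.0]
grip_width: 55.3
gripper_force: 0.0
```

```bash
python3 w.py w13; python3 - <<'E'
from ax import *
P=np.load("wP.npy"); comp(P,415,-93,3,40,"file2",110)
line(P,418,-91,12,4,"file2",wid=24,half=96)
print([ (q["at"],q["score"]) for q in landmark_of("wrist","file1")])
E
python3 go.py 451 -86 0 12
```

```text
[[  0.2  -0.9  -0.3 510.4]
 [ -1.   -0.2  -0.1 -76.2]
 [ -0.    0.3  -1.  386.6]
 [  0.    0.    0.    1. ]] 71.41990175579105
file2 2714 rect [411.  -94.7 201.8  28.1  14.3] mid [393.3 -99.4] len 156.64919649190273 pca 14.586229149705371
    [(-76, -11, 11, 7), (-48, -12, 11, 7), (-21, -11, 12, 7), (6, -13, 13, 22), (34, -12, 12, 22), (61, -12, 12, 22)]
file2 line through [418.4 -92.8] yaw 14.64 extent s [-105.1   52.4]
  s,w,z [(-96, 22, 7), (-90, 22, 7), (-84, 22, 7), (-78, 23, 7), (-72, 23, 7), (-66, 23, 7), (-60, 22, 7), (-54, 21, 7), (-48, 22, 7), (-42, 22, 7), (-36, 22, 7), (-30, 22, 7), (-24, 22, 7), (-18, 23, 7), (-12, 25, 23), (-6, 26, 23), (0, 24, 22), (6, 24, 22), (12, 24, 22), (18, 24, 22), (24, 25, 22), (30, 25, 22), (36, 24, 22), (42, 24, 22), (48, 25, 22), (54, 22, 21)]
[]
t 34.5 pos [440.4 -91.7 190.5] yaw 13.2 F [ 0.3 -0.2  1.2] w 54.8 gf 0.0 q [-0.17, 0.11, 0.34, 2.05, -0.04, 0.99, -1.15]
turn(tool) [-0.0, -0.001, 0.021] shift after turn (m) [0.0116, -0.0033, 0.1905] shift before turn [0.0114, -0.0031, 0.1905]
```

View pics/w13.png

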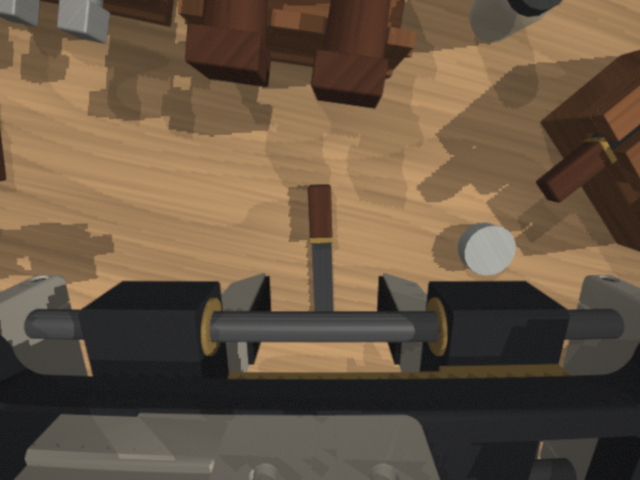

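```bash
python3 go.py 443.6 -86.2 -35 14.6
```

```text
t 34.5 pos [440.4 -91.7 190.5] yaw 13.2 F [ 0.3 -0.2  1.2] w 54.8 gf 0.0 q [-0.17, 0.11, 0.34, 2.05, -0.04, 0.99, -1.15]
turn(tool) [-0.0, -0.001, -0.025] shift after turn (m) [0.0045, -0.0045, 0.2255] shift before turn [0.0041, -0.0045, 0.2255]
```

>>> carry_out --deltas '[[[0.0045, -0.0045, 0], [0, 0, -0.025], 0.4], [[0, 0, 0.03], [0, 0, 0], 0.4], [[0, 0, 0.03], [0, 0, 0], 0.4], [[0, 0, 0.03], [0, 0, 0], 0.4], [[0, 0, 0.03], [0, 0, 0], 0.4], [[0, 0, 0.03], [0, 0, 0], 0.4], [[0, 0, 0.02], [0, 0, 0], 0.4], [[0, 0, 0], [0, 0, 0], 0.4], [[0, 0, 0], [0, 0, 0], 0.4]]'

```text
t: 35.2
ee_pos: [443.1, -85.9, 19.7]
ee_rot: [-3.116, -0.394, 0.002]
ft_force: [-0.7, -0.0, 0.8]
grip_width: 55.4
gripper_force: 0.0
```

```bash
python3 go.py 443.6 -86.2 -35 14.6
```

```text
t 35.2 pos [443.1 -85.9  19.7] yaw 14.4 F [-0.7 -0.   0.8] w 55.4 gf 0.0 q [-0.1, 0.4, 0.28, 2.18, -0.2, 0.59, -1.0]
turn(tool) [-0.001, 0.001, -0.003] shift after turn (m) [0.0004, 0.0004, 0.0547] shift before turn [0.0005, 0.0005, 0.0547]
```

>>> carry_out --deltas '[[[0.0005, 0.0005, 0.015], [0, 0, 0], 0.4], [[0, 0, 0.015], [0, 0, 0], 0.4], [[0, 0, 0.012], [0, 0, 0], 0.4], [[0, 0, 0.008], [0, 0, 0], 0.4], [[0, 0, 0.0045], [0, 0, 0], 0.4], [[0, 0, 0], [0, 0, 0], 0.4], [[0, 0, 0], [0, 0, 0], 1], [[0, 0, 0], [0, 0, 0], 1], [[0, 0, 0], [0, 0, 0], 1], [[0, 0, 0], [0, 0, 0], 1], [[0, 0, 0], [0, 0, 0], 1], [[0, 0, 0], [0, 0, 0], 1], [[0, 0, 0], [0, 0, 0], 1]]' --newtons 45

```text
t: 36.28
ee_pos: [445.0, -86.6, -33.8]
ee_rot: [-3.117, -0.39, -0.003]
ft_force: [-0.6, -0.1, 4.8]
grip_width: 25.3
gripper_force: 45.0
```

```bash
python3 go.py 443.6 -86.2 -35 14.6
```

```text
t 36.3 pos [445.  -86.6 -33.8] yaw 14.3 F [-0.6 -0.1  4.8] w 25.3 gf 45.0 q [-0.06, 0.52, 0.23, 2.19, -0.25, 0.46, -0.96]
turn(tool) [-0.0, -0.002, -0.006] shift after turn (m) [-0.0012, -0.0007, 0.0012] shift before turn [-0.0012, -0.0007, 0.0012]
```

>>> carry_out --deltas '[[[0, 0, -0.015], [0, 0, 0], 1], [[0, 0, -0.025], [0, 0, 0], 1], [[0, 0, -0.03], [0, 0, 0], 1], [[0, 0, -0.03], [0, 0, 0], 1], [[0, 0, -0.025], [0, 0, -0.119], 1], [[0, 0, 0], [0, 0, -0.119], 1], [[0, 0, 0], [0, 0, -0.119], 1], [[0, 0, 0], [0, 0, -0.119], 1], [[0, 0, 0], [0, 0, -0.119], 1], [[0, 0, 0], [0, 0, -0.119], 1], [[0, 0, 0], [0, 0, -0.119], 1], [[0, 0, 0], [0, 0, -0.119], 1], [[0, 0, 0], [0, 0, -0.119], 1], [[0, 0, 0], [0, 0, -0.119], 1], [[0, 0, 0], [0, 0, -0.119], 1], [[0, 0, 0], [0, 0, -0.119], 1], [[0, 0, 0], [0, 0, -0.119], 1], [[0, 0, 0], [0, 0, -0.119], 1], [[0, 0, 0], [0, 0, -0.119], 1], [[0, 0, 0], [0, 0, -0.119], 1]]'

```text
t: 37.95
ee_pos: [443.8, -86.6, 90.5]
ee_rot: [-1.483, -2.769, -0.001]
ft_force: [0.2, -0.4, -1.5]
grip_width: 25.7
gripper_force: 45.0
```

```bash
python3 go.py 380 -348 96 144.4
```

```text
t 38.0 pos [443.8 -86.6  90.5] yaw 123.7 F [ 0.2 -0.4 -1.5] w 25.7 gf 45.0 q [0.15, 0.26, -0.02, 2.13, 0.01, 0.75, 0.72]
turn(tool) [0.0, -0.001, -0.362] shift after turn (m) [-0.1003, -0.2497, -0.0055] shift before turn [-0.1822, -0.198, -0.0057]
```

>>> carry_out --deltas '[[[0, 0, 0], [0, 0, -0.1205], 1], [[0, 0, 0], [0, 0, -0.1205], 1], [[0, 0, 0], [0, 0, -0.1205], 1], [[0, 0, 0], [0, 0, 0], 1]]'

```text
t: 38.28
ee_pos: [443.8, -86.6, 90.4]
ee_rot: [-0.963, -2.99, -0.001]
ft_force: [-0.2, 0.1, -1.3]
grip_width: 25.5
gripper_force: 45.0
```

```bash
python3 go.py 404 -288 85 144.4
```

```text
t 38.3 pos [443.8 -86.6  90.4] yaw 144.3 F [-0.2  0.1 -1.3] w 25.5 gf 45.0 q [0.21, 0.26, -0.08, 2.13, 0.03, 0.75, 1.05]
turn(tool) [0.001, -0.001, -0.002] shift after turn (m) [-0.0849, -0.1869, 0.0054] shift before turn [-0.0853, -0.1868, 0.0053]
```

>>> carry_out --deltas '[[[-0.0085, -0.0187, 0], [0, 0, -0.002], 1], [[-0.0085, -0.0187, 0], [0, 0, 0], 1], [[-0.0085, -0.0187, 0], [0, 0, 0], 1], [[-0.0085, -0.0187, 0], [0, 0, 0], 1], [[-0.0085, -0.0187, 0], [0, 0, 0], 1], [[-0.0085, -0.0187, 0], [0, 0, 0], 1], [[-0.0085, -0.0187, 0], [0, 0, 0], 1], [[-0.0085, -0.0187, 0], [0, 0, 0], 1], [[-0.0085, -0.0187, 0], [0, 0, 0], 1], [[-0.0085, -0.0187, 0], [0, 0, 0], 1], [[0, 0, 0], [0, 0, 0], 1], [[0, 0, 0], [0, 0, 0], 1]]'

```text
t: 39.28
ee_pos: [402.9, -289.0, 90.4]
ee_rot: [-0.975, -2.986, -0.001]
ft_force: [-0.2, 0.6, -1.7]
grip_width: 25.6
gripper_force: 45.0
```

```bash
python3 w.py w14; cat > blk.py <<'E'
from ax import *
from scipy.optimize import minimize
def fitblk(P,lab,x0=579,y0=-413,a0=-35.6):
    Q=P.reshape(-1,3); Q=Q[(np.hypot(Q[:,0]-x0,Q[:,1]-y0)<125)&(Q[:,2]>85)&(Q[:,2]<103)]
    def cost(p):
        c,s=np.cos(p[2]),np.sin(p[2]);dx,dy=Q[:,0]-p[0],Q[:,1]-p[1];x=c*dx+s*dy;y=-s*dx+c*dy
        slit=sum(np.clip(5-abs(y-n),0,5)*(abs(x)<48) for n in(-60,0,60))
        return (np.clip(abs(x)-54,0,12)+np.clip(abs(y)-94,0,12)+slit).mean()-0*len(Q)
    def c2(p): # also reward coverage: edges tight
        c,s=np.cos(p[2]),np.sin(p[2]);dx,dy=Q[:,0]-p[0],Q[:,1]-p[1];x=c*dx+s*dy;y=-s*dx+c*dy
        return cost(p)
    r=min((minimize(c2,[x0+i,y0+j,np.radians(a0)],method="Nelder-Mead",options=dict(initial_simplex=np.array([x0+i,y0+j,np.radians(a0)])+np.array([[0,0,0],[6,0,0],[0,6,0],[0,0,.03]]))) for i in(-4,0,4) for j in(-4,0,4)),key=lambda r:r.fun)
    print(lab,len(Q),r.x[:2],np.degrees(r.x[2]),r.fun,"ztop",np.median(Q[:,2])); return r.x
if __name__=="__main__":
    for f in("topP","topP2","sideP","wP"): fitblk(np.load(f+".npy"),f)
    P=np.load("wP.npy"); s=monitor.sense(); x,y,_=s["ee_pos"]
    line(P,x+57,y-41,-35.6,105,"held",wid=24,half=100)
E
python3 blk.py; python3 go.py 404 -288 30 144.4
```

```text
[[   0.6    0.8    0.2  343.3]
 [   0.8   -0.6   -0.2 -246.6]
 [   0.     0.3   -1.   286.4]
 [   0.     0.     0.     1. ]] 71.41990175579105
topP 2479 [ 580.8 -410.7] -35.49006842341211 0.13127125857475852 ztop 91.84072341224396
topP2 2488 [ 581.2 -410.8] -35.2073085955878 0.1482049148382549 ztop 91.84041348242135
sideP 4985 [ 579.  -413.4] -35.81502852501578 0.054212951615153354 ztop 91.46153086983895
wP 0 [ 575. -417.] -35.6 nan ztop nan
held line through [ 458.8 -330.8] yaw -36.0 extent s [-96.8 -36. ]
  s,w,z [(-94, 23, 146), (-88, 24, 146), (-82, 44, 162), (-76, 25, 153), (-70, 25, 146), (-52, 24, 146), (-46, 24, 146), (-40, 25, 146), (-34, 25, 146)]
t 39.3 pos [ 403.4 -287.6   90.3] yaw 144.0 F [-0.2  0.8 -1.1] w 25.6 gf 45.0 q [0.54, 0.33, 0.03, 2.03, -0.01, 0.78, 1.52]
turn(tool) [0.001, -0.001, -0.007] shift after turn (m) [-0.0007, 0.0001, 0.0603] shift before turn [-0.0008, 0.0, 0.0603]blk.py:8: RuntimeWarning: Mean of empty slice.
  return (np.clip(abs(x)-54,0,12)+np.clip(abs(y)-94,0,12)+slit).mean()-0*len(Q)
  ret = ret.dtype.type(ret / rcount)
  return _methods._mean(a, axis=axis, dtype=dtype,
```

View pics/w14.png

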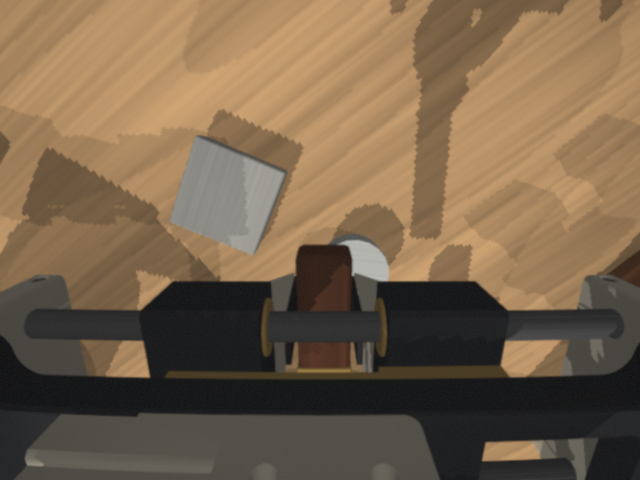

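>>> carry_out --deltas '[[[0, 0.0036, 0.02], [0, 0, -0.008], 1], [[0, 0, 0.02], [0, 0, 0], 1], [[0, 0, 0.019], [0, 0, 0], 1], [[0, 0, 0], [0, 0, 0], 1], [[0, 0, 0], [0, 0, 0], 1]]'

```text
t: 39.75
ee_pos: [405.4, -283.1, 31.0]
ee_rot: [-0.953, -2.991, -0.003]
ft_force: [0.8, 0.1, -1.3]
grip_width: 25.4
gripper_force: 45.0
```

```bash
python3 go.py 404 -288 31 144.5; python3 - <<'E'
from blk import *
for c in("side","top"):
    im,d,P,m=shot(c); b=fitblk(P,c)
    C,S=np.cos(b[2]),np.sin(b[2]); D=P[...,:2]-b[:2]; x=C*D[...,0]+S*D[...,1]; y=-S*D[...,0]+C*D[...,1]; z=P[...,2]
    for lo,hi in((-120,-100),(-100,-80),(-170,-150),(-150,-120)):
        k=(x>lo)&(x<hi)&(abs(y)<25)&(z>45)&(z<110)
        if k.sum()>6: print(c,(lo,hi),k.sum(),"y",np.percentile(y[k],[3,50,97]),"z",np.percentile(z[k],[5,50,95]))
    k=(abs(y)<16)&(z>50)&(z<80)&(x<-56)&(x>-200); print("tip x",np.percentile(x[k],[90,98,100]) if k.sum() else None)
    cv2.imwrite(f"pics/ins_{c}.png",cv2.resize(im[280:440,360:560],(800,640))[:600] if c=="side" else im)
E
```

```text
t 39.8 pos [ 405.4 -283.1   31. ] yaw 144.7 F [ 0.8  0.1 -1.3] w 25.4 gf 45.0 q [0.54, 0.43, 0.02, 2.06, -0.01, 0.65, 1.52]
turn(tool) [0.001, -0.003, 0.003] shift after turn (m) [-0.0017, -0.0048, -0.0] shift before turn [-0.0017, -0.0048, -0.0001]
side 5004 [ 579.1 -413.4] -35.77353066717307 0.04941121421663158 ztop 91.47932859243997
side (-120, -100) 133 y [-8.9  1.9 14. ] z [64.8 68.7 71.6]
side (-100, -80) 139 y [-8.5  1.8 15.4] z [65.  69.1 71.7]
side (-170, -150) 145 y [-10.4   0.6  14.3] z [65.7 68.7 71.4]
side (-150, -120) 210 y [-10.3   0.2  14.7] z [65.2 68.7 71.1]
tip x [-88.1 -79.9 -78.1]
top 2497 [ 581.2 -410.9] -35.52098099198029 0.09539127117798549 ztop 91.83480775823273
tip x [-77.1 -76.7 -76.6]
```

View pics/ins_side.png

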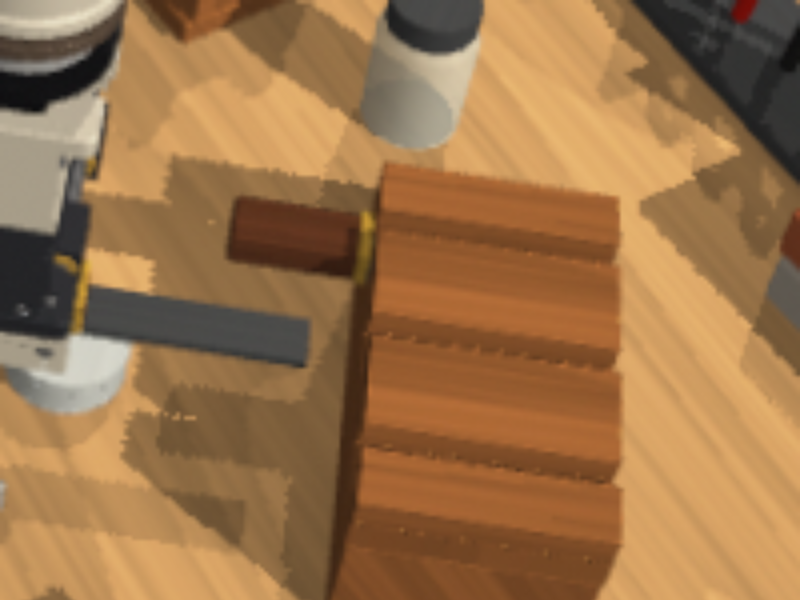

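>>> carry_out --deltas '[[[0, -0.0015, 0], [0, 0, 0.008], 1], [[0, 0, 0], [0, 0, 0], 1], [[-0.01, 0, 0], [0, 0, 0], 1], [[-0.01, 0, 0], [0, 0, 0], 1], [[-0.01, 0, 0], [0, 0, 0], 1], [[0, 0, 0], [0, 0, 0], 1]]'

```text
t: 40.35
ee_pos: [432.8, -306.1, 32.5]
ee_rot: [0.965, 2.984, -0.0]
ft_force: [0.7, -0.6, -1.1]
grip_width: 25.6
gripper_force: 45.0
```

```bash
python3 go.py 404 -288 31 144.5; cat > chk.py <<'E'
from blk import *
import sys
y0=float(sys.argv[1])
im,d,P,m=shot("side"); b=fitblk(P,"side")
C,S=np.cos(b[2]),np.sin(b[2]); D=P[...,:2]-b[:2]; x=C*D[...,0]+S*D[...,1]; y=-S*D[...,0]+C*D[...,1]-y0; z=P[...,2]
for lo in range(-180,-55,15):
    k=(x>lo)&(x<lo+15)&(abs(y)<25)&(z>45)&(z<110)
    if k.sum()>6: print(lo,k.sum(),"y",np.percentile(y[k],[3,50,97]),"z",np.percentile(z[k],[5,50,95]))
cv2.imwrite(f"pics/ins_{sys.argv[2]}.png",cv2.resize(im[290:440,360:560],(800,600)))
E
python3 chk.py 0 a
```

```text
t 40.4 pos [ 432.8 -306.1   32.5] yaw 144.2 F [ 0.7 -0.6 -1.1] w 25.6 gf 45.0 q [0.55, 0.47, 0.02, 1.99, -0.02, 0.68, 1.53]
turn(tool) [0.001, 0.005, -0.006] shift after turn (m) [0.034, -0.002, 0.0015] shift before turn [0.034, -0.0022, 0.0013]
side 4972 [ 579.1 -413.4] -35.80969148580123 0.050265952136744424 ztop 91.5222068677744
-150 88 y [-14.8  -2.3  10.5] z [66.4 71.1 87.1]
-135 103 y [-13.6  -2.4  10.4] z [67.7 70.7 73. ]
-120 101 y [-12.2  -2.7   9.8] z [67.8 71.5 74.2]
-105 105 y [-12.9  -2.1  11.1] z [67.6 71.5 74.1]
-90 107 y [-11.9  -2.1  11.8] z [67.3 71.2 73.9]
-75 110 y [-13.9  -2.2  11.3] z [68.4 71.2 73.8]
-60 216 y [-23.4   3.1  23.3] z [59.8 88.3 93.5]
```

>>> carry_out --deltas '[[[-0.005, 0.0015, 0.0015], [0, 0.003, 0], 1], [[-0.01, 0, 0], [0, 0, 0], 1], [[-0.01, 0, 0], [0, 0, 0], 1], [[-0.01, 0, 0], [0, 0, 0], 1], [[0, 0, 0], [0, 0, 0], 1]]'

```text
t: 40.82
ee_pos: [461.6, -325.0, 30.6]
ee_rot: [0.966, 2.988, 0.001]
ft_force: [-0.2, -0.7, -1.2]
grip_width: 25.6
gripper_force: 45.0
```

```bash
python3 go.py 502 -358 30 144.5; python3 chk.py 0 b
```

```text
t 40.8 pos [ 461.6 -325.    30.6] yaw 144.2 F [-0.2 -0.7 -1.2] w 25.6 gf 45.0 q [0.55, 0.52, 0.02, 1.9, -0.02, 0.72, 1.53]
turn(tool) [0.001, 0.001, -0.006] shift after turn (m) [-0.0521, -0.0034, 0.0006] shift before turn [-0.0521, -0.0031, 0.0006]
side 4979 [ 579.1 -413.3] -35.762878629105884 0.049201611548379945 ztop 91.51137386189964
-105 104 y [-11.5  -1.2  12.8] z [65.2 69.5 72. ]
-90 108 y [-11.3  -0.4  12.7] z [65.6 69.  71.9]
-75 110 y [-12.1  -1.1  13.1] z [65.5 68.9 71.6]
-60 216 y [-23.1   3.4  22.3] z [63.4 88.3 93.6]
```

>>> carry_out --deltas '[[[-0.01, 0, 0], [0, 0, 0], 1], [[-0.01, 0, 0], [0, 0, 0], 1], [[-0.01, 0, 0], [0, 0, 0], 1], [[-0.01, 0, 0], [0, 0, 0], 1], [[-0.004, 0, 0], [0, 0, 0], 1], [[0, 0, 0], [0, 0, 0], 1], [[0, 0, 0], [0, 0, 0], 1]]'

```text
t: 41.45
ee_pos: [493.8, -348.4, 29.8]
ee_rot: [-0.966, -2.986, -0.003]
ft_force: [-0.0, 0.7, -2.6]
grip_width: 25.5
gripper_force: 45.0
```

>>> carry_out --deltas '[[[-0.002, 0, 0.001], [0, 0, 0], 1], [[-0.002, 0, 0.001], [0, 0, 0], 1], [[-0.001, 0, 0.001], [0, 0, 0], 1], [[0, 0, 0], [0, 0, 0], 1]]'

```text
t: 41.78
ee_pos: [498.5, -351.8, 26.9]
ee_rot: [-0.966, -2.987, -0.003]
ft_force: [0.0, 0.8, -1.6]
grip_width: 25.6
gripper_force: 45.0
```

```bash
python3 go.py 502 -358 30 144.5; python3 chk.py 0 c
```

```text
t 41.8 pos [ 498.5 -351.8   26.9] yaw 144.2 F [ 0.   0.8 -1.6] w 25.6 gf 45.0 q [0.55, 0.59, 0.02, 1.78, -0.02, 0.77, 1.53]
turn(tool) [0.001, -0.003, -0.006] shift after turn (m) [-0.0065, -0.003, -0.0031] shift before turn [-0.0065, -0.003, -0.0031]
side 4925 [ 579.1 -413.3] -35.80475713947972 0.04624828756428144 ztop 91.52542524045452
-60 164 y [-23.5   7.4  23.5] z [65.3 90.7 93.5]
```

>>> carry_out --deltas '[[[-0.002, 0, 0], [0, 0, 0], 1], [[-0.002, 0, 0], [0, 0, 0], 1], [[0, 0, 0], [0, 0, 0], 1]]'

```text
t: 42.08
ee_pos: [502.2, -354.5, 27.2]
ee_rot: [-0.966, -2.988, -0.002]
ft_force: [-0.4, -0.3, -1.7]
grip_width: 25.4
gripper_force: 45.0
```

>>> carry_out --deltas '[[[-0.001, 0, 0], [0, 0, 0], 1], [[-0.001, 0, 0], [0, 0, 0], 1], [[0, 0, 0], [0, 0, 0], 1]]'

```text
t: 42.33
ee_pos: [503.6, -355.4, 27.1]
ee_rot: [-0.966, -2.988, -0.003]
ft_force: [0.5, -0.5, -2.0]
grip_width: 25.5
gripper_force: 45.0
```

>>> carry_out --deltas '[[[-0.001, 0, 0], [0, 0, 0], 1], [[-0.001, 0, 0], [0, 0, 0], 1], [[0, 0, 0], [0, 0, 0], 1]]'

```text
t: 42.58
ee_pos: [505.2, -356.6, 27.1]
ee_rot: [-0.966, -2.988, -0.003]
ft_force: [0.1, 0.5, -1.3]
grip_width: 25.6
gripper_force: 45.0
```

>>> carry_out --deltas '[[[-0.001, 0, 0], [0, 0, 0], 1], [[-0.001, 0, 0], [0, 0, 0], 1], [[-0.001, 0, 0], [0, 0, 0], 1], [[0, 0, 0], [0, 0, 0], 1]]'

```text
t: 42.92
ee_pos: [505.2, -356.7, 26.4]
ee_rot: [-0.964, -2.983, -0.005]
ft_force: [-6.2, 4.0, 1.9]
grip_width: 25.7
gripper_force: 45.0
```

```bash
python3 w.py w15; python3 - <<'E'
from blk import *
P=np.load("wP.npy"); x0,y0,a=579.9,-412.1,np.radians(-35.5)
C,S=np.cos(a),np.sin(a); D=P[...,:2]-[x0,y0]; x=C*D[...,0]+S*D[...,1]; y=-S*D[...,0]+C*D[...,1]; z=P[...,2]
k=(abs(y)<14)&(z>70)&(z<92)&(x<-58)&(x>-140); print("handle",np.percentile(x[k],[0.5,2,98]),"ztop",np.median(z[k]),"y",np.percentile(y[k],[2,98]))
k=(y>45)&(y<75)&(z>70)&(z<92)&(x<-58)&(x>-140)
if k.sum(): print("seated handle",k.sum(),np.percentile(x[k],[0.5,2,98]),"z",np.median(z[k]),np.percentile(y[k],[2,98]))
E
```

```text
[[   0.6    0.8    0.2  446.5]
 [   0.8   -0.6   -0.2 -315.5]
 [   0.     0.3   -1.   223. ]
 [   0.     0.     0.     1. ]] 71.41990175579105
handle [-119.6 -119.4  -59.8] ztop 81.31782048780076 y [-12.1  13.4]
seated handle 2044 [-119.7 -119.6 -106.1] z 80.79239584199341 [47.3 71.9]
```

View pics/w15.png

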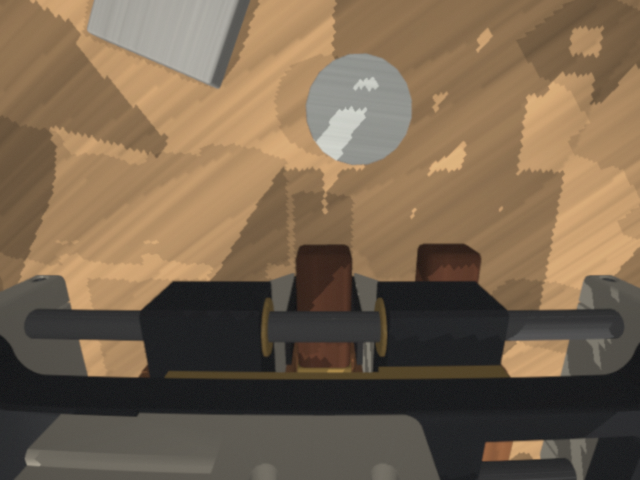

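>>> carry_out --deltas '[[[0, 0, 0], [0, 0, 0], 0.7], [[0, 0, 0], [0, 0, 0], 0.62], [[0, 0, 0], [0, 0, 0], 0.58], [[0, 0, 0], [0, 0, 0], 0.58], [[0, 0, 0], [0, 0, 0], 0.58], [[0, 0, -0.01], [0, 0, 0], 0.58], [[0, 0, -0.02], [0, 0, 0], 0.58], [[0, 0, -0.03], [0, 0, 0], 0.58], [[0, 0, -0.03], [0, 0, 0], 0.5], [[0, 0, -0.03], [0, 0, 0], 0.4], [[0, 0, -0.03], [0, 0, 0], 0.4], [[0, 0, -0.01], [0, 0, 0], 0.4], [[0, 0, 0], [0, 0, 0], 0.4]]'

```text
t: 44.05
ee_pos: [510.0, -360.2, 191.6]
ee_rot: [0.965, 2.984, -0.0]
ft_force: [-0.5, 0.3, -0.5]
grip_width: 54.8
gripper_force: 0.0
```

```bash
python3 go.py 435 300 190 187; python3 w.py w16; python3 - <<'E'
from blk import *
P=np.load("wP.npy"); x0,y0,a=579.9,-412.1,np.radians(-35.5)
C,S=np.cos(a),np.sin(a); D=P[...,:2]-[x0,y0]; x=C*D[...,0]+S*D[...,1]; y=-S*D[...,0]+C*D[...,1]; z=P[...,2]
for q in(0,60):
  k=(abs(y-q)<18)&(z>65)&(z<95)&(x<-58)&(x>-140); print("handle",k.sum(),np.percentile(x[k],[0.5,2,98]),"ztop",np.median(z[k]),"y",np.percentile(y[k],[2,98]))
E
```

```text
t 44.0 pos [ 510.  -360.2  191.6] yaw 144.2 F [-0.5  0.3 -0.5] w 54.8 gf 0.0 q [0.55, 0.42, 0.03, 1.64, -0.02, 1.09, 1.53]
turn(tool) [-0.001, 0.006, -0.748] shift after turn (m) [-0.006, 0.6644, 0.0016] shift before turn [0.4473, 0.4914, -0.0001]
[[   0.6    0.8    0.2  449.1]
 [   0.8   -0.6   -0.2 -317.7]
 [   0.     0.3   -1.   387.2]
 [   0.     0.     0.     1. ]] 71.41990175579105
handle 1816 [-119.7 -119.6  -59.4] ztop 81.15924184453411 y [-11.9  13.5]
handle 1941 [-119.8 -119.5  -59.2] ztop 81.07074758344078 y [46.9 72.2]
```

>>> carry_out --deltas '[[[0.0223, 0.0246, 0], [0, 0, 0], 0.4], [[0.0223, 0.0246, 0], [0, 0, 0], 0.4], [[0.0223, 0.0246, 0], [0, 0, 0], 0.4], [[0.0223, 0.0246, 0], [0, 0, 0], 0.4], [[0.0223, 0.0246, 0], [0, 0, 0], 0.4], [[0.0223, 0.0246, 0], [0, 0, 0], 0.4], [[0.0223, 0.0246, 0], [0, 0, 0], 0.4], [[0.0223, 0.0246, 0], [0, 0, 0], 0.4], [[0.0223, 0.0246, 0], [0, 0, 0], 0.4], [[0.0223, 0.0246, 0], [0, 0, 0], 0.4], [[0.0223, 0.0246, 0], [0, 0, 0], 0.4], [[0.0223, 0.0246, 0], [0, 0, 0], 0.4], [[0.0223, 0.0246, 0], [0, 0, 0], 0.4], [[0.0223, 0.0246, 0], [0, 0, 0], 0.4], [[0.0223, 0.0246, 0], [0, 0, 0], 0.4], [[0.0223, 0.0246, 0], [0, 0, 0], 0.4], [[0.0223, 0.0246, 0], [0, 0, 0], 0.4], [[0.0223, 0.0246, 0], [0, 0, 0], 0.4], [[0.0223, 0.0246, 0], [0, 0, 0], 0.4], [[0.0223, 0.0246, 0], [0, 0, 0], 0.4]]'

```text
t: 45.77
ee_pos: [432.2, 302.1, 186.5]
ee_rot: [-0.965, -2.985, 0.001]
ft_force: [0.8, 0.6, -0.4]
grip_width: 54.9
gripper_force: 0.0
```

>>> carry_out --deltas '[[[0, 0, 0], [0, 0.006, -0.107], 0.4], [[0, 0, 0], [0, 0, -0.107], 0.4], [[0, 0, 0], [0, 0, -0.107], 0.4], [[0, 0, 0], [0, 0, -0.107], 0.4], [[0, 0, 0], [0, 0, -0.107], 0.4], [[0, 0, 0], [0, 0, -0.107], 0.4], [[0, 0, 0], [0, 0, -0.107], 0.4], [[0, 0, 0], [0, 0, 0], 0.4]]'

```text
t: 46.43
ee_pos: [432.6, 300.5, 186.5]
ee_rot: [0.2, -3.125, -0.007]
ft_force: [0.1, 0.7, 0.1]
grip_width: 54.8
gripper_force: 0.0
```

```bash
python3 w.py w17; python3 - <<'E'
from ax import *
P=np.load("wP.npy"); comp(P,470,303,3,40,"file1",110)
line(P,465,302,7.5,4,"file1",wid=22,half=96)
E
python3 go.py 417 298 -35 187.5
```

```text
[[ -0.1   1.    0.3 361.5]
 [  1.    0.1   0.  290. ]
 [  0.    0.3  -1.  383.2]
 [  0.    0.    0.    1. ]] 71.41990175579105
file1 2829 rect [458.2 304.7 195.4  27.7   6.6] mid [471.4 306. ] len 160.64382667754356 pca 6.784334997829478
    [(-63, -12, 12, 22), (-35, -12, 12, 22), (-7, -12, 11, 22), (21, -11, 11, 7), (49, -11, 12, 7), (78, -11, 11, 7)]
file1 line through [464.6 305.2] yaw 6.76 extent s [-73.7  88.6]
  s,w,z [(-72, 23, 21), (-66, 24, 22), (-60, 23, 22), (-54, 23, 22), (-48, 24, 22), (-42, 24, 22), (-36, 24, 22), (-30, 24, 22), (-24, 24, 22), (-18, 24, 22), (-12, 25, 22), (-6, 20, 14), (0, 22, 7), (6, 22, 7), (12, 22, 7), (18, 22, 7), (24, 22, 7), (30, 22, 7), (36, 22, 7), (42, 22, 7), (48, 22, 7), (54, 21, 7), (60, 21, 7), (66, 21, 7), (72, 22, 7), (78, 22, 7), (84, 22, 7)]
t 46.5 pos [432.8 300.6 186.8] yaw -173.0 F [ 0.  -0.7 -0.2] w 55.2 gf 0.0 q [-0.23, 0.3, -0.5, 1.86, 0.15, 1.04, 0.9]
turn(tool) [0.005, -0.009, -0.009] shift after turn (m) [0.016, -0.0006, 0.2218] shift before turn [0.014, -0.0019, 0.2219]
```

```bash
python3 go.py 415.9 299.4 -34 186.8
```

```text
t 46.5 pos [432.8 300.6 186.8] yaw -173.0 F [ 0.  -0.7 -0.2] w 55.2 gf 0.0 q [-0.23, 0.3, -0.5, 1.86, 0.15, 1.04, 0.9]
turn(tool) [0.005, -0.009, 0.003] shift after turn (m) [0.017, 0.0008, 0.2208] shift before turn [0.015, -0.0004, 0.2209]
```

>>> carry_out --deltas '[[[0.017, 0.0008, 0], [0.005, -0.009, 0.003], 0.4], [[0, 0, 0.03], [0, 0, 0], 0.4], [[0, 0, 0.03], [0, 0, 0], 0.4], [[0, 0, 0.03], [0, 0, 0], 0.4], [[0, 0, 0.03], [0, 0, 0], 0.4], [[0, 0, 0.03], [0, 0, 0], 0.4], [[0, 0, 0.015], [0, 0, 0], 0.4], [[0, 0, 0], [0, 0, 0], 0.4], [[0, 0, 0], [0, 0, 0], 0.4]]'

```text
t: 47.23
ee_pos: [416.2, 299.7, 22.5]
ee_rot: [-0.187, 3.136, 0.0]
ft_force: [0.2, -0.4, -0.9]
grip_width: 55.5
gripper_force: 0.0
```

```bash
python3 go.py 415.9 299.4 -34 186.8
```

```text
t 47.2 pos [416.2 299.7  22.5] yaw -173.2 F [ 0.2 -0.4 -0.9] w 55.5 gf 0.0 q [-0.33, 0.5, -0.43, 2.01, 0.32, 0.69, 0.73]
turn(tool) [0.0, 0.0, 0.0] shift after turn (m) [0.0003, -0.0003, 0.0565] shift before turn [0.0003, -0.0003, 0.0565]
```

>>> carry_out --deltas '[[[0, 0, 0.015], [0, 0, 0], 0.4], [[0, 0, 0.015], [0, 0, 0], 0.4], [[0, 0, 0.013], [0, 0, 0], 0.4], [[0, 0, 0.009], [0, 0, 0], 0.4], [[0, 0, 0.0045], [0, 0, 0], 0.4], [[0, 0, 0], [0, 0, 0], 0.4], [[0, 0, 0], [0, 0, 0], 1], [[0, 0, 0], [0, 0, 0], 1], [[0, 0, 0], [0, 0, 0], 1], [[0, 0, 0], [0, 0, 0], 1], [[0, 0, 0], [0, 0, 0], 1], [[0, 0, 0], [0, 0, 0], 1], [[0, 0, 0], [0, 0, 0], 1]]' --newtons 45

```text
t: 48.32
ee_pos: [418.1, 300.6, -32.3]
ee_rot: [-0.189, 3.132, 0.003]
ft_force: [-0.5, -0.8, 4.4]
grip_width: 25.4
gripper_force: 45.0
```

>>> carry_out --deltas '[[[0, 0, -0.015], [0, 0, 0], 1], [[0, 0, -0.025], [0, 0, 0], 1], [[0, 0, -0.03], [0, 0, 0], 1], [[0, 0, -0.03], [0, 0, 0], 1], [[0, 0, -0.03], [0, 0, 0], 1], [[0, 0, -0.03], [0, 0, 0], 1], [[0, 0, 0], [0, 0, 0], 1]]'

```text
t: 48.9
ee_pos: [420.2, 302.8, 132.6]
ee_rot: [-0.189, 3.125, 0.009]
ft_force: [0.4, 1.6, -1.6]
grip_width: 25.5
gripper_force: 45.0
```

```bash
python3 go.py 371 -338 110 144.3
```

```text
t 48.9 pos [420.2 302.8 132.6] yaw -173.1 F [ 0.4  1.6 -1.6] w 25.5 gf 45.0 q [-0.26, 0.34, -0.5, 1.94, 0.21, 0.9, 0.83]
turn(tool) [0.009, 0.009, 0.744] shift after turn (m) [-0.334, -0.549, 0.0226] shift before turn [0.1263, -0.6302, 0.018]
```

>>> carry_out --deltas '[[[0, -0.03, 0], [0.009, 0.009, 0], 1], [[0, -0.03, 0], [0, 0, 0], 1], [[0, -0.03, 0], [0, 0, 0], 1], [[0, -0.03, 0], [0, 0, 0], 1], [[0, -0.03, 0], [0, 0, 0], 1], [[0, -0.03, 0], [0, 0, 0], 1], [[0, -0.03, 0], [0, 0, 0], 1], [[0, -0.03, 0], [0, 0, 0], 1], [[0, -0.03, 0], [0, 0, 0], 1], [[0, -0.03, 0], [0, 0, 0], 1], [[0, 0, 0], [0, 0, 0.106], 1], [[0, 0, 0], [0, 0, 0.106], 1], [[0, 0, 0], [0, 0, 0.106], 1], [[0, 0, 0], [0, 0, 0.106], 1], [[0, 0, 0], [0, 0, 0.106], 1], [[0, 0, 0], [0, 0, 0.106], 1], [[0, 0, 0], [0, 0, 0.106], 1], [[0, 0, 0], [0, 0, 0], 1]]'

```text
t: 50.4
ee_pos: [452.4, 2.3, 128.4]
ee_rot: [-0.965, -2.986, 0.016]
ft_force: [-0.2, 0.4, -2.1]
grip_width: 25.6
gripper_force: 45.0
```

```bash
python3 go.py 369 -335 90 144.4
```

```text
t 50.4 pos [452.4   2.3 128.4] yaw 144.2 F [-0.2  0.4 -2.1] w 25.6 gf 45.0 q [0.15, 0.21, -0.25, 2.09, 0.08, 0.86, 0.8]
turn(tool) [-0.011, -0.0, -0.004] shift after turn (m) [-0.1286, -0.3228, 0.0384] shift before turn [-0.1297, -0.3219, 0.0418]
```

>>> carry_out --deltas '[[[-0.0092, -0.0231, 0], [-0.011, 0, -0.004], 1], [[-0.0092, -0.0231, 0], [0, 0, 0], 1], [[-0.0092, -0.0231, 0], [0, 0, 0], 1], [[-0.0092, -0.0231, 0], [0, 0, 0], 1], [[-0.0092, -0.0231, 0], [0, 0, 0], 1], [[-0.0092, -0.0231, 0], [0, 0, 0], 1], [[-0.0092, -0.0231, 0], [0, 0, 0], 1], [[-0.0092, -0.0231, 0], [0, 0, 0], 1], [[-0.0092, -0.0231, 0], [0, 0, 0], 1], [[-0.0092, -0.0231, 0], [0, 0, 0], 1], [[-0.0092, -0.0231, 0], [0, 0, 0], 1], [[-0.0092, -0.0231, 0], [0, 0, 0], 1], [[-0.0092, -0.0231, 0], [0, 0, 0], 1], [[-0.0092, -0.0231, 0], [0, 0, 0], 1], [[0, 0, 0.019], [0, 0, 0], 1], [[0, 0, 0.019], [0, 0, 0], 1], [[0, 0, 0], [0, 0, 0], 1], [[0, 0, 0], [0, 0, 0], 1]]'

```text
t: 51.9
ee_pos: [369.8, -334.7, 89.9]
ee_rot: [-0.95, -2.992, -0.004]
ft_force: [1.0, -0.1, -2.0]
grip_width: 25.7
gripper_force: 45.0
```

```bash
python3 w.py w18; python3 - <<'E'
from ax import *
P=np.load("wP.npy"); s=monitor.sense(); x,y,_=s["ee_pos"]
line(P,x,y,-35.6,105,"held",wid=24,half=60)
E
python3 go.py 369 -335 31.5 144.5; python3 chk.py -60 d
```

```text
[[   0.6    0.8    0.2  309.8]
 [   0.8   -0.6   -0.2 -293.7]
 [   0.     0.3   -1.   286.1]
 [   0.     0.     0.     1. ]] 71.41990175579105
held line through [ 370.2 -336.2] yaw -35.43 extent s [-27.4  34. ]
  s,w,z [(-30, 20, 141), (-24, 24, 144), (-18, 24, 144), (-12, 44, 162), (-6, 25, 149), (0, 25, 144), (18, 24, 144), (24, 24, 144), (30, 25, 144), (36, 25, 144)]
t 52.0 pos [ 370.9 -335.2   91. ] yaw 144.8 F [-0.  -0.4 -1.2] w 25.4 gf 45.0 q [0.69, 0.34, -0.01, 2.02, 0.0, 0.79, 1.64]
turn(tool) [0.002, -0.0, 0.004] shift after turn (m) [0.0017, -0.0009, 0.0595] shift before turn [0.0017, -0.001, 0.0595]
side 4961 [ 579.2 -413.3] -35.75150253717447 0.050745982267744516 ztop 91.52087160298026
-60 207 y [-23.4   6.6  22.7] z [52.6 90.  93.5]
```

>>> carry_out --deltas '[[[0, 0, 0.02], [0, 0, 0.002], 1], [[0, 0, 0.02], [0, 0, 0], 1], [[0, 0, 0.018], [0, 0, 0], 1], [[0, 0, 0], [0, 0, 0], 1], [[-0.01, 0, 0], [0, 0, 0], 1], [[0, 0, 0], [0, 0, 0], 1]]'

```text
t: 52.5
ee_pos: [382.7, -343.7, 35.1]
ee_rot: [0.954, 2.987, -0.001]
ft_force: [0.7, -0.5, 0.0]
grip_width: 25.6
gripper_force: 45.0
```

```bash
python3 go.py 369 -335 31.5 144.5; python3 chk.py -60 e
```

```text
t 52.5 pos [ 382.7 -343.7   35.1] yaw 144.6 F [ 0.7 -0.5  0. ] w 25.6 gf 45.0 q [0.69, 0.44, -0.01, 2.02, 0.0, 0.67, 1.63]
turn(tool) [0.001, 0.006, 0.001] shift after turn (m) [0.0162, -0.0008, 0.0036] shift before turn [0.0162, -0.0008, 0.0035]
side 4991 [ 579.1 -413.3] -35.77694309010805 0.05356082161989437 ztop 91.49420422196772
-180 16 y [-15.6  -5.1  10.9] z [75.2 87.  90.8]
-165 127 y [-13.7  -2.9  10.7] z [69.  73.  88.7]
-150 121 y [-12.9  -2.1  12.1] z [68.3 71.8 74.2]
-135 116 y [-12.3  -2.   11.4] z [68.  71.7 74.6]
-120 117 y [-12.8  -1.4  12.1] z [68.9 71.5 74. ]
-105 112 y [-12.   -1.6  11.6] z [69.4 71.7 74.3]
-90 113 y [-12.6  -2.1  10. ] z [68.6 72.  75.2]
-75 111 y [-12.   -1.7  12.4] z [68.6 71.6 74.5]
-60 203 y [-22.6   6.5  23.7] z [52.1 89.2 93.7]
```

>>> carry_out --deltas '[[[0, 0.0008, 0.002], [0, 0.004, 0], 1], [[-0.01, 0, 0], [0, 0, 0], 1], [[-0.01, 0, 0], [0, 0, 0], 1], [[-0.01, 0, 0], [0, 0, 0], 1], [[-0.01, 0, 0], [0, 0, 0], 1], [[-0.01, 0, 0], [0, 0, 0], 1], [[0, 0, 0], [0, 0, 0], 1]]'

```text
t: 53.13
ee_pos: [423.3, -371.7, 31.3]
ee_rot: [0.957, 2.992, 0.002]
ft_force: [0.4, 0.7, -1.4]
grip_width: 25.5
gripper_force: 45.0
```

```bash
python3 go.py 468 -405 30 144.5; python3 chk.py -60 f
```

```text
t 53.1 pos [ 423.3 -371.7   31.3] yaw 144.5 F [ 0.4  0.7 -1.4] w 25.5 gf 45.0 q [0.68, 0.52, -0.0, 1.9, 0.0, 0.72, 1.63]
turn(tool) [0.001, -0.0, 0.001] shift after turn (m) [-0.0557, -0.0012, 0.0013] shift before turn [-0.0557, -0.0012, 0.0013]
side 4997 [ 579.1 -413.3] -35.73185822423396 0.04937812200326603 ztop 91.48121300746095
-120 31 y [-11.    2.5  13.2] z [63.1 67.7 70.3]
-105 112 y [-11.4  -1.4  11.8] z [64.2 67.8 70.4]
-90 115 y [-11.6  -1.6  11.9] z [64.5 68.2 70.8]
-75 122 y [-11.4  -0.5  13.1] z [64.6 67.6 70.3]
-60 229 y [-23.3   3.3  21.9] z [62.7 87.6 93.5]
```

>>> carry_out --deltas '[[[-0.01, 0, 0], [0, 0, 0], 1], [[-0.01, 0, 0], [0, 0, 0], 1], [[-0.01, 0, 0], [0, 0, 0], 1], [[-0.01, 0, 0], [0, 0, 0], 1], [[-0.006, 0, 0.0005], [0, 0, 0], 1], [[-0.002, 0, 0.0005], [0, 0, 0], 1], [[0, 0, 0.0005], [0, 0, 0], 1], [[0, 0, 0], [0, 0, 0], 1]]'

```text
t: 53.85
ee_pos: [459.2, -397.5, 29.1]
ee_rot: [-0.956, -2.989, -0.004]
ft_force: [-0.1, 0.4, -1.8]
grip_width: 25.4
gripper_force: 45.0
```

>>> carry_out --deltas '[[[-0.0015, 0, 0], [0, 0, 0], 1], [[-0.0015, 0, 0], [0, 0, 0], 1], [[0, 0, 0], [0, 0, 0], 1]]'

```text
t: 54.1
ee_pos: [462.2, -399.6, 29.6]
ee_rot: [-0.957, -2.99, -0.004]
ft_force: [0.8, -0.3, -2.5]
grip_width: 25.7
gripper_force: 45.0
```

>>> carry_out --deltas '[[[-0.001, 0, 0], [0, 0, 0], 1], [[-0.001, 0, 0], [0, 0, 0], 1], [[0, 0, 0], [0, 0, 0], 1]]'

```text
t: 54.35
ee_pos: [463.9, -400.8, 29.5]
ee_rot: [-0.957, -2.99, -0.003]
ft_force: [0.1, -0.2, -2.1]
grip_width: 25.8
gripper_force: 45.0
```

```bash
cat > hd.py <<'E'
from blk import *
im,d,P,m=shot("wrist"); x0,y0,a=579.9,-412.1,np.radians(-35.5)
C,S=np.cos(a),np.sin(a); D=P[...,:2]-[x0,y0]; x=C*D[...,0]+S*D[...,1]; y=-S*D[...,0]+C*D[...,1]; z=P[...,2]
for q in(-60,0,60):
  k=(abs(y-q)<18)&(z>65)&(z<92)&(x<-58)&(x>-160)
  if k.sum()>50: print("handle",q,k.sum(),np.percentile(x[k],[0.5,2,98]),"ztop",np.median(z[k]),"y",np.percentile(y[k],[2,98]))
E
python3 hd.py; python3 go.py 468 -405 30 144.5
```

```text
handle -60 5617 [-127.2 -127.   -66.9] ztop 82.88032353910432 y [-75.3 -44.2]
handle 0 1308 [-119.7 -119.7 -111.4] ztop 79.00968473455741 y [-12.1  12.3]
handle 60 4732 [-119.7 -119.4  -60.2] ztop 80.51631645047372 y [46.4 67.8]
t 54.4 pos [ 463.8 -400.8   29.4] yaw 144.5 F [ 0.8 -0.5 -1.1] w 25.3 gf 45.0 q [0.67, 0.6, -0.0, 1.77, -0.0, 0.78, 1.62]
turn(tool) [0.001, -0.003, 0.0] shift after turn (m) [-0.0058, -0.001, -0.0006] shift before turn [-0.0058, -0.001, -0.0006]
```

7.5 mm to go, and it sits 1.5 mm high.

>>> carry_out --deltas '[[[-0.002, 0, 0.0007], [0, 0, 0], 1], [[-0.002, 0, 0.0007], [0, 0, 0], 1], [[-0.0015, 0, 0], [0, 0, 0], 1], [[0, 0, 0], [0, 0, 0], 1]]'

```text
t: 54.73
ee_pos: [468.7, -404.3, 28.2]
ee_rot: [-0.957, -2.991, -0.003]
ft_force: [0.1, 0.3, -0.2]
grip_width: 25.6
gripper_force: 45.0
```

>>> carry_out --deltas '[[[-0.001, 0, 0], [0, 0, 0], 1], [[-0.001, 0, 0], [0, 0, 0], 1], [[0, 0, 0], [0, 0, 0], 1]]'

```text
t: 54.98
ee_pos: [469.6, -404.9, 28.0]
ee_rot: [-0.956, -2.989, -0.004]
ft_force: [-2.3, 1.2, 0.2]
grip_width: 25.5
gripper_force: 45.0
```

>>> carry_out --deltas '[[[-0.001, 0, 0], [0, 0, 0], 1], [[0, 0, 0], [0, 0, 0], 1]]'

```text
t: 55.15
ee_pos: [469.7, -404.9, 27.8]
ee_rot: [-0.956, -2.988, -0.005]
ft_force: [-3.2, 2.6, 1.9]
grip_width: 25.5
gripper_force: 45.0
```

```bash
python3 hd.py
```

```text
handle -60 5664 [-120.  -119.9  -60. ] ztop 81.21996524879101 y [-75.5 -44.2]
handle 0 2132 [-119.7 -119.6 -105.9] ztop 80.60044650504872 y [-12.2  12.3]
handle 60 5159 [-119.6 -119.4  -59.2] ztop 80.56087332392443 y [46.5 69.5]
```

Home, with contact against the face. I release, lift and move clear so the cameras can see everything.

>>> carry_out --deltas '[[[0, 0, 0], [0, 0, 0], 0.7], [[0, 0, 0], [0, 0, 0], 0.62], [[0, 0, 0], [0, 0, 0], 0.58], [[0, 0, 0], [0, 0, 0], 0.58], [[0, 0, 0], [0, 0, 0], 0.58], [[0, 0, -0.01], [0, 0, 0], 0.58], [[0, 0, -0.02], [0, 0, 0], 0.58], [[0, 0, -0.03], [0, 0, 0], 0.58], [[0, 0, -0.03], [0, 0, 0], 0.5], [[0, 0, -0.03], [0, 0, 0], 0.4], [[0, 0, -0.03], [0, 0, 0], 0.4], [[0, 0, -0.03], [0, 0, 0], 0.4], [[0.02, 0, -0.02], [0, 0, 0], 0.4], [[0.02, 0, -0.02], [0, 0, 0], 0.4], [[0.02, 0, 0], [0, 0, 0], 0.4], [[0, 0, 0], [0, 0, 0], 0.4]]'

```text
t: 56.53
ee_pos: [420.3, -370.7, 251.0]
ee_rot: [-0.958, -2.992, -0.002]
ft_force: [-0.1, 0.7, -1.1]
grip_width: 55.2
gripper_force: 0.0
```

```bash
python3 hd.py; python3 - <<'E'
from ax import *
im,d,P,m=shot("top"); cv2.imwrite("pics/fin_top.png",im)
im2,d,P2,m=shot("side"); a=cv2.resize(im2[130:430,240:560],(640,600)); cv2.imwrite("pics/fin_side.png",a)
for n in("slim1","stout1","file1"):
    for c in("top","side"): print(n,c,[(np.array(q["at"]),round(q["score"],2)) for q in landmark_of(c,n)])
E
python3 go.py 0 0 0 0
```

```text
handle -60 1218 [-120.3 -120.2  -59.2] ztop 81.05682056583248 y [-72.3 -46.6]
handle 0 1097 [-119.9 -119.7  -59.9] ztop 81.00050694852968 y [-12.5  12.3]
handle 60 1112 [-119.9 -119.7  -64.9] ztop 80.95326728714855 y [47.2 72.2]
slim1 top [(array([581.8, 135.2,  86.9]), 0.85), (array([573.7,  11.2, 103.2]), 0.43)]
slim1 side [(array([582. , 134.9,  86.3]), 0.57)]
stout1 top [(array([574.4,   9.7, 101.5]), 0.66), (array([ 445.6, -288. ,    1.2]), 0.66), (array([579.2, -79.5, 104.9]), 0.6)]
stout1 side [(array([575. ,   7.6, 101.3]), 0.91), (array([575.6, -81.4, 101.4]), 0.6), (array([ 502.7, -357.8,   56.7]), 0.45)]
file1 top [(array([484.4, 396.1,  -1.3]), 0.97), (array([ 510.3, -358.8,   61.3]), 0.8), (array([230.1, 395.5,  -0.4]), 0.61)]
file1 side [(array([ 507.6, -357.2,   56.2]), 0.87), (array([ 469. , -404.4,   59. ]), 0.8), (array([486.4, 399.2,  -2.6]), 0.68), (array([230.2, 395. ,   1.9]), 0.57)]
t 57.0 pos [ 422.4 -371.5  247.5] yaw 144.5 F [-0.5 -0.3 -0.4] w 54.9 gf 0.0 q [0.67, 0.26, 0.0, 1.72, -0.0, 1.17, 1.63]
turn(tool) [-0.004, -0.004, 2.522] shift after turn (m) [-0.4224, -0.3715, 0.2475] shift before turn [0.5586, 0.0571, 0.2498]
```

View pics/fin_side.png

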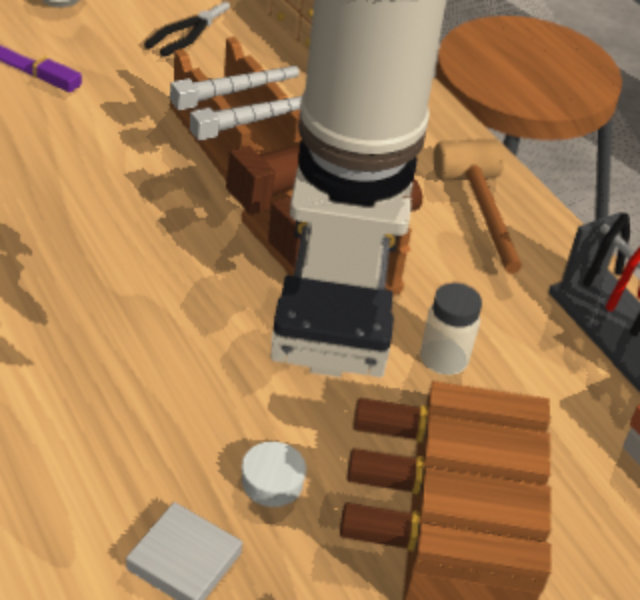

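View pics/fin_top.png

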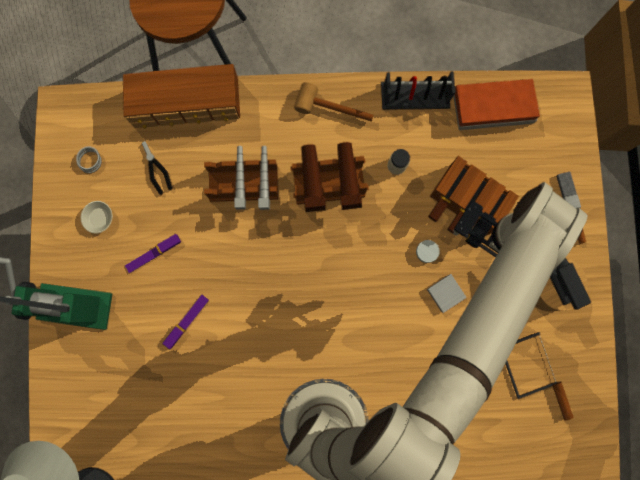

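The final pictures show two slims in the small rack at (240,175) and (264,177), and two stouts in the big rack at (312,177) and (349,175), all with the butts in front. All three files are home, and only the purple files are left on the bench.

```bash
python3 -c "
from rig import job_done
print(job_done())"
```

```text
the job is handed in; nothing more can be done
None
```

The job is handed in: the one slim and both stout mandrels are seated butt-front in their racks, both files are home in the block, and everything already put away or not part of the job looked undisturbed in the last pictures (about 57 s used of the 210 s allowed).

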